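# Rebuild a kitchen mixer's gear drive

## Robot

A 6-joint arm with a two-finger parallel gripper is mounted at the origin on the work surface. World frame = base frame: x ahead of the robot, y to its left, z up, the work surface at z = 0. Lengths are in mm, angles in rad, forces in N, time in s.
With the tool pointing down it reaches from about 250 to 800 mm from the base axis. Payload 3.9 kg.
Tool frame: the origin (TCP) lies at the very end of the fingers, on their centre line; the grasp point (between the pads) lies manip.hold_point_z behind it (manip.hold_point_z is the distance from the TCP to the grasp point, in mm); z points along the fingers, y is the direction in which the jaws open and shut (so a half turn about z gives the same grasp; the last joint's range is limited). The gripper opens to 85 mm and grips with 20 to 120 N. Pads are 22 mm wide; open, the fingers measure 114 mm over their backs; the gripper's body (76 mm by 85 mm) begins 54 mm behind the grasp point. The pads swing forward as they close: fully open they stand 13 mm farther back than shut.
Start: joints at [1.207, 0.26, -0.138, 1.173, 0, 1.571], TCP at [186.805, 490.631, 231.304] pointing down, gripper open.
Joint ranges: [-2.78, 2.78], [-0.83, 1.72], [-1.28, 1.37], [-1.9, 2.12], [-1.57, 1.48], [-3.14, 3.14]. Speed limits (rad/s): [2.57, 2.57, 3.14, 3.14, 3.14, 3.14].

## Interface

Orientations are given as a unit quaternion [w, x, y, z].
In Python, from workcell import manip, viewer, job gives the robot as it stands.
- The arm moves only by the shell command python3 -m creep 'ROWS' [FORCE]. ROWS is text: rows parted by semicolons, each of 7 numbers parted by spaces: the shift along the tool's x, y, z in units of 50 mm (1.0 is 50 mm), then the turn, a rotation vector about the tool's x, y, z in units of 10 degrees (1.0 is 10 degrees), then the finger opening in mm, from 0 to 85.4. A call has 1 to 8 rows; each row is the pose to reach, as a shift and turn from the pose commanded when the call began, along the tool's axes at that moment; what a row does not reach only later rows make up. A row lasts 1/8 s, in which the tool goes at most 62.5 mm and 10.7 degrees, less where a joint would pass 70% of its speed; a pose out of reach is approached as far as the arm can. A call with a gripper value outside its range is refused whole. The fingers move at their own pace and stop on an object; FORCE is the grip in N (left out, the last holds). Time passes only in rows, so rows that repeat a pose let the fingers close. It gives the time, the measured TCP pose, the force and the opening at its end, in the units of the state.
- manip.get_state(): the state, without advancing time (a new reading comes with each control period).
- viewer.grab_frame(name): name is "scene" or "top" or "wrist"; returns the picture (480x640x3 uint8, red, green, blue); there is no depth.
- viewer.camera_params(name): a dict with "camera_matrix" (3x3 intrinsics, pixels), "extrinsics" (4x4, takes a point from world to camera coordinates); the wrist camera has in their place "tool_from_camera" (4x4, takes a point from camera to tool coordinates, whose origin is the TCP and whose axes are the flange's). Camera axes: x right, y up, looking along -z (the intrinsics and any distortion apply to the point x, -y, -z); pixel columns grow to the right and rows downward; lengths in mm; the calibration is good to about 2 mm. A picture is of the moment at which its call begins: read the wrist's pose just before it. camera_params takes no time and is no camera call.
- job.hand_in(): hands the job in, once; it reports no verdict.
The state is a dict: "time": time; "joint_pos": joint angles; "joint_vel": joint speeds; "joint_torque": joint torques, N m; "tcp_pos": TCP position; "ee_rot": TCP orientation; "ft_force": force on the tool from outside, world axes, zero at the start; "torque": the same for the moment, N m; "opening": finger opening in mm.
Only numpy, scipy, OpenCV 4.12 (cv2) and the standard library are available. Lean on these libraries where they do the work, as an engineer would, in place of code of your own. Each camera call takes 0.05 s, during which the arm holds its last target.

## Task

Rebuild the mixer's drive at the repair table. First put the ball bearing into the bore of the square housing and press it down, against its stiff fit, until it is fully home and flush with the housing's top; then build up the spindle in this order, each part down on the one below: large gear, steel sleeve, small gear, both gears with the hub upwards. Leave the screw tub, the screwdriver and the grease jar where they are.

Things in the scene. Friction and masses are not known exactly. Their poses are not given: they have to be found in the camera images.
- housing: Square aluminium block 100 x 100 x 24 mm, fixed. Origin: centre of underside; z up. Chamfered 50 mm bore in the middle of its top. The bearing drops in freely until 4 to 6 mm proud, on the dark disc seen in the bore; pressing it (e.g. shut fingertips across its middle) meets a steady 8 N or so until it stops dead at the shoulder, flush (its origin 8 mm above this one), and stays there.
- spindle: Round grey base, 92 mm diameter, 20 mm high, fixed; on it a steel land (40 mm diameter, top at 24 mm) and an upright 12 mm spindle, tip at 106 mm, tapered to 6 mm over its last 8 mm. Origin: centre of underside, on the axis; z up. When built, the undersides of large gear, sleeve, small gear are 24, 52, 72 mm above the origin.
- bearing: Ball bearing: polished steel ring 47 mm outside diameter, 16 mm high, with a dark seal between its two races and a 20 mm hole. Lies flat. Origin: centre of the underside; z up.
- large_gear: Large white plastic gear lying flat, hub up: toothed disc 76 mm in diameter, 12 mm thick, with a plain round hub 36 mm in diameter on top of it, 28 mm high in all; 18 mm hole right through. Grip it by the hub. Origin: centre of the underside; z up.
- small_gear: Small white plastic gear lying flat, hub up: toothed disc 52 mm in diameter, 10 mm thick, with a plain round hub 30 mm in diameter on top of it, 24 mm high in all; 18 mm hole right through. Grip it by the hub. Origin: centre of the underside; z up.
- sleeve: Plain steel spacer sleeve standing on end: 32 mm outside diameter, 20 mm high, 18 mm hole right through. Origin: centre of the underside; z up.
- tub: Bystander: clear round open tub with screws in it, 90 mm across the rim, 45 mm high. Origin: centre of the underside.
- screwdriver: Bystander: screwdriver 180 mm long lying on the table along its x axis.
- jar: Bystander: small closed grease jar, 44 mm in diameter, 55 mm high. Origin: centre of the underside.
Not all that is in view belongs to the job. What is shaped like the sleeve but orange is not meant.

How it is judged (in metres and radians):
On the way, in this order (a step that is already met when the one before it is completed fails the run):
1. the bearing is pressed fully home in the housing's bore (horizontal distance between bearing and housing below 0.003 m and z of bearing in the frame of housing between 0.005 and 0.0097 m and angle between bearing's own z axis and vertical below 0.08 rad), for 0.2 s.
2. the large gear is on the spindle, down on its land (horizontal distance between large_gear and spindle below 0.005 m and z of large_gear in the frame of spindle between 0.021 and 0.027 m and angle between large_gear's own z axis and vertical below 0.1 rad), for 0.2 s.
3. the sleeve is on the spindle, down on the large gear (horizontal distance between sleeve and spindle below 0.005 m and z of sleeve in the frame of spindle between 0.049 and 0.055 m and angle between sleeve's own z axis and vertical below 0.1 rad), for 0.2 s.
4. the small gear is on the spindle, down on the sleeve (horizontal distance between small_gear and spindle below 0.005 m and z of small_gear in the frame of spindle between 0.069 and 0.075 m and angle between small_gear's own z axis and vertical below 0.1 rad), for 0.2 s.
At the end, for the whole second after the job is handed in: Bearing level in the bore, within 3 mm of its centre, its top within 1.7 mm of flush (3 mm if sunk); large gear, sleeve, small gear on the spindle in that order upwards, hubs up, within 5 mm of its axis, upright to 0.08-0.1 rad, within 3 mm of seated height; all released, at rest (all of step 1 and all of step 2 and all of step 3 and all of step 4 and linear speed of each of bearing, large_gear, sleeve, small_gear below 0.02 m/s and contact force between the fingers and bearing below 0.1 N and contact force between the fingers and large_gear below 0.1 N and contact force between the fingers and sleeve below 0.1 N and contact force between the fingers and small_gear below 0.1 N); the robot touches nothing.
It fails at once if the screw tub is moved by more than 20 mm (distance of tub from where it was at the start of the episode above 0.02 m).
It fails at once if the screwdriver is moved by more than 20 mm (distance of screwdriver from where it was at the start of the episode above 0.02 m).
It fails at once if the grease jar is moved by more than 20 mm (distance of jar from where it was at the start of the episode above 0.02 m).
It also fails if it takes over 120 s, if anything falls off the work surface, if the arm or the gripper's body presses on something with over 40 N, if the wrist force passes 120 N, or if a joint passes its speed limit or range.

## Working session

There is one attempt and no reset: what is moved stays moved. The work goes in short steps, Python scripts to look and compute and a shell command to move; the robot and the scene stay as the last step left them, time stands still between calls to the robot, and variables do not carry over. Pictures are saved under pics/ and viewed, and the job is handed in when it is done.

```bash
ls && mkdir -p pics
python3 - <<'E'
from workcell import manip, viewer, job
import cv2, numpy as np
np.set_printoptions(precision=4,suppress=True)
s=manip.get_state(); print(s); print(manip.hold_point_z)
for n in ("scene","top","wrist"):
    im=viewer.grab_frame(n); cv2.imwrite(f"pics/{n}0.png",im[:,:,::-1]); print(n,viewer.camera_params(n))
E
```

```text
pics
{'time': 0.0, 'joint_pos': array([ 1.207 ,  0.2607, -0.1394,  1.1727,  0.    ,  1.5708]), 'joint_vel': array([-0.0004, -0.0004,  0.0029,  0.0014, -0.0013,  0.0016]), 'joint_torque': array([ -0.0015, -40.5674,  25.3924,   0.0187,  -0.0002,   0.    ]), 'tcp_pos': array([186.549 , 489.9957, 230.4555]), 'ee_rot': array([-0.0002,  0.1809,  0.9835, -0.001 ]), 'ft_force': array([-0.4081,  0.4966,  0.2159]), 'torque': array([ 0.0784, -0.0429, -0.0146]), 'opening': 85.40144618717248}
18.700000000000003
scene {'camera_matrix': array([[483.1772,   0.    , 322.2537],
       [  0.    , 483.1772, 232.0691],
       [  0.    ,   0.    ,   1.    ]]), 'extrinsics': array([[    0.8628,     0.5055,     0.0009,  -490.6465],
       [   -0.4375,     0.7458,     0.5024,   232.8028],
       [    0.2532,    -0.4339,     0.8646, -1095.2311],
       [    0.    ,     0.    ,     0.    ,     1.    ]])}
top {'camera_matrix': array([[619.2959,   0.    , 326.3649],
       [  0.    , 619.2959, 238.9148],
       [  0.    ,   0.    ,   1.    ]]), 'extrinsics': array([[   -0.0137,    -0.9999,     0.0054,    20.2616],
       [    0.9764,    -0.0122,     0.2156,  -574.3086],
       [   -0.2155,     0.0082,     0.9765, -1414.9393],
       [    0.    ,     0.    ,     0.    ,     1.    ]])}
wrist {'camera_matrix': array([[356.9657,   0.    , 316.6011],
       [  0.    , 356.9657, 241.8968],
       [  0.    ,   0.    ,   1.    ]]), 'tool_from_camera': array([[  -0.0007,    0.9455,    0.3257,   83.6979],
       [   1.    ,    0.0008,   -0.0003,   -0.3515],
       [  -0.0005,    0.3257,   -0.9455, -143.3961],
       [   0.    ,    0.    ,    0.    ,    1.    ]])}
```

View pics/scene0.png

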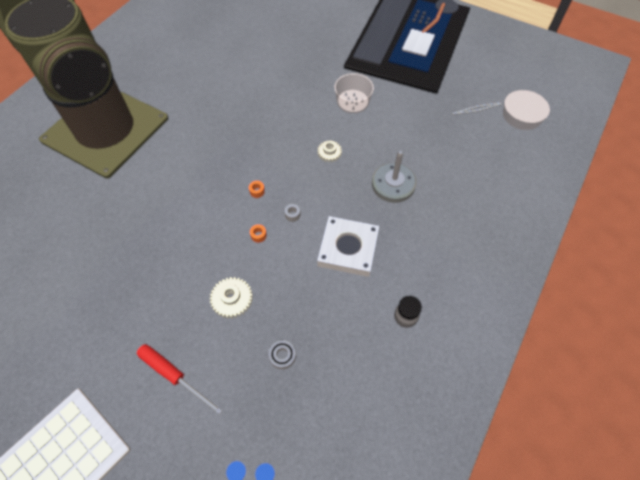

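View pics/top0.png

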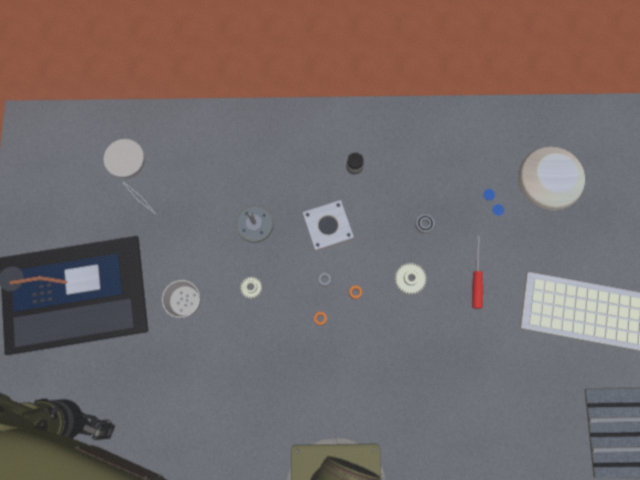

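View pics/wrist0.png

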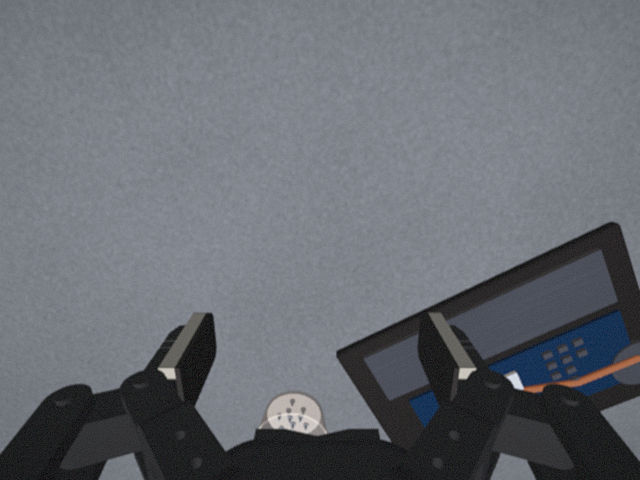

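Static views show all the parts: top-view pixels are housing (328,225), spindle (255,224), bearing (425,223), large gear (410,279), sleeve (324,279), small gear (251,287), orange decoys (356,292) and (320,318), tub (181,299). I'll write helpers and get rough positions.

```bash
cat > h.py <<'E'
from workcell import manip, viewer, job
import cv2, numpy as np
from scipy.spatial.transform import Rotation as Ro
np.set_printoptions(precision=3,suppress=True)
def Rt(s): return Ro.from_quat(np.r_[s['ee_rot'][1:],s['ee_rot'][0]]).as_matrix()
def cam(name,s=None):
    p=viewer.camera_params(name); K=p['camera_matrix']
    if name=='wrist':
        T=p['tool_from_camera']; R=Rt(s)
        return K,R@T[:3,:3],R@T[:3,3]+s['tcp_pos']
    E=p['extrinsics']; R=E[:3,:3].T
    return K,R,-R@E[:3,3]
def ray(c,u,v,z):
    K,R,o=c
    d=R@np.array([(u-K[0,2])/K[0,0],-(v-K[1,2])/K[1,1],-1.])
    return o+d*(z-o[2])/d[2]
def proj(c,P):
    K,R,o=c; q=R.T@(np.asarray(P,float)-o)
    return np.array([K[0,2]+K[0,0]*q[0]/-q[2],K[1,2]-K[1,1]*q[1]/-q[2]])
def totool(s,P):  # world point -> tool frame mm
    return Rt(s).T@(np.asarray(P,float)-s['tcp_pos'])
def snap(name,tag,crop=None,k=1):
    s=manip.get_state(); im=viewer.grab_frame(name)
    o=im if crop is None else im[crop[1]:crop[3],crop[0]:crop[2]]
    if k!=1: o=cv2.resize(o,None,fx=k,fy=k,interpolation=cv2.INTER_CUBIC)
    cv2.imwrite(f'pics/{tag}.png',o[:,:,::-1]); np.save(f'pics/{tag}.npy',im); return s,im
E
python3 - <<'E'
from h import *
im=cv2.imread('pics/top0.png'); o=cv2.resize(im[190:330,160:450],None,fx=2.7,fy=2.7,interpolation=cv2.INTER_CUBIC); cv2.imwrite('pics/topc.png',o)
c=cam('top'); d=cam('scene')
for n,u,v,z,u2,v2 in [('housing',328,225,24,348,244),('spindle base',255,224,20,394,182),('bearing',425,223,16,282,354),('large',410,279,20,231,294),('sleeve',324,279,20,292,211),('small',251,287,17,330,149),('or1',356,292,20,257,232),('or2',320,318,20,256,187),('tub',181,299,40,353,90),('jar',355,162,50,409,307),('sd',478,290,20,165,365)]:
    print(n,ray(c,u,v,z),ray(d,u2,v2,z))
E
```

```text
housing [618.064   7.905  24.   ] [621.883   6.002  24.   ]
spindle base [623.81  187.961  20.   ] [632.511 183.986  20.   ]
bearing [ 622.145 -232.718   16.   ] [ 626.153 -233.61    16.   ]
large [ 481.915 -188.929   20.   ] [ 488.434 -189.031   20.   ]
sleeve [484.595  19.464  20.   ] [488.717  17.261  20.   ]
small [467.797 196.21   17.   ] [473.691 195.197  17.   ]
or1 [451.957 -57.281  20.   ] [455.903 -58.032  20.   ]
or2 [390.666  30.229  20.   ] [393.933  29.372  20.   ]
tub [438.037 358.936  40.   ] [442.01  354.903  40.   ]
jar [771.35 -60.91  50.  ] [777.296 -62.121  50.   ]
sd [ 452.986 -352.143   20.   ] [ 468.301 -348.972   20.   ]
```

View pics/topc.png

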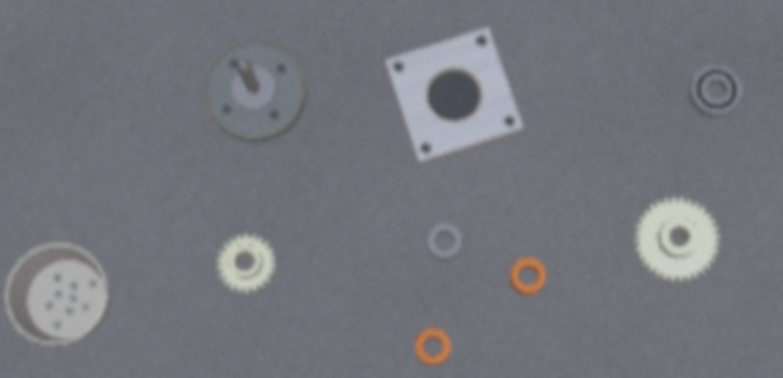

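Rough positions agree to 4–8 mm between the views, which is good enough to move the wrist camera over. First move: halfway to the bearing, squaring the tool (tool x to world −x).

```bash
python3 -m creep '-1.1 -0.9 0 0 0 -1 85;-2.2 -1.7 0 0 0 -2.09 85;-3.3 -2.6 0 0 0 -2.09 85;-4.4 -3.4 0 0 0 -2.09 85;-5.5 -4.3 0 0 0 -2.09 85;-6.6 -5.2 0 0 0 -2.09 85;-6.6 -5.2 0 0 0 -2.09 85' && python3 -c "
from h import *
s=manip.get_state();print(s['joint_pos'],s['tcp_pos'],Rt(s))"
```

```text
time: 1.02
tcp_pos: [403.3, 128.1, 231.3]
ee_rot: [0.0, 0.0, 1.0, 0.0]
ft_force: [0.2, 0.4, -0.5]
opening: 85.1
[ 0.308  0.086 -0.358  1.127 -0.     0.308] [403.327 128.103 231.26 ] [[-1.  0.  0.]
 [ 0.  1.  0.]
 [-0.  0. -1.]]
```

```bash
python3 -m creep '-0.7 -1.1 0.2 0 0 0 85;-1.4 -2.2 0.5 0 0 0 85;-2.1 -3.3 0.8 0 0 0 85;-2.8 -4.5 1.2 0 0 0 85;-3.5 -5.7 1.6 0 0 0 85;-4.1 -6.7 1.9 0 0 0 85;-4.41 -7.22 2.02 0 0 0 85;-4.41 -7.22 2.02 0 0 0 85' && python3 -c "
from h import *
s,im=snap('wrist','w1');print(s['tcp_pos'],Rt(s),s['joint_pos'])"
```

```text
time: 2.02
tcp_pos: [624.1, -234.1, 127.1]
ee_rot: [-0.001, 0.002, 1.0, 0.0]
ft_force: [-0.3, 1.2, -0.3]
opening: 84.7
[ 624.143 -234.081  127.115] [[-1.     0.003 -0.002]
 [ 0.003  1.     0.   ]
 [ 0.002  0.    -1.   ]] [-0.359  0.557  0.058  1.074 -0.001 -0.355]
```

View pics/w1.png

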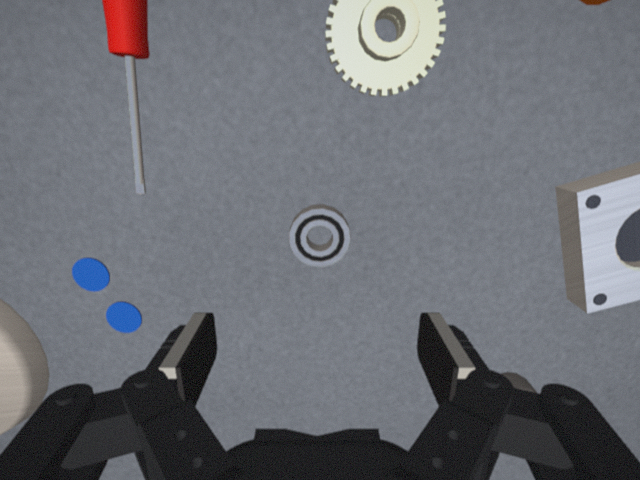

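Bearing at about (320,238) with a crisp dark seal ring. A second view at a different yaw will calibrate the camera's offset from the tool.

```bash
cat >> h.py <<'E'
def blob(im,mask,near,amin=30):
    n,l,st,ce=cv2.connectedComponentsWithStats(mask.astype(np.uint8))
    g=[i for i in range(1,n) if st[i,4]>=amin]
    i=min(g,key=lambda i:np.hypot(*(ce[i]-near)))
    cs,_=cv2.findContours((l==i).astype(np.uint8),cv2.RETR_EXTERNAL,cv2.CHAIN_APPROX_NONE)
    c=max(cs,key=cv2.contourArea)
    return cv2.fitEllipse(cv2.convexHull(c)) ,st[i]
E
python3 - <<'E'
from h import *
im=np.load('pics/w1.npy'); g=im.max(2).astype(int)
print(g[238,285:356])
for t in (40,60,80): print(t,blob(im,g<t,(320,238)))
E
python3 -m creep '0 0 0 0 0 1 85;0 0 0 0 0 2 85;0 0 0 0 0 3 85;0 0 0 0 0 4 85;0 0 0 0 0 5 85;0 0 0 0 0 6 85;0 0 0 0 0 7 85;0 0 0 0 0 8 85' 
python3 -m creep '0 0 0 0 0 0 85;0 0 0 0 0 0 85'
python3 -c "
from h import *
s,im=snap('wrist','w2');print(s['tcp_pos'],Rt(s),s['joint_pos'])"
```

```text
[133 131 128 130 143 164 171 167 166 156  96  45  39  43  51 114 164 171
 169 174 159 110  78  90 121 130 130 131 128 132 130 132 131 129 130 126
 130 128 135 136 138 134 133 131 125 106  93  96 145 163 167 164 161 140
  80  44  39  40  65 123 162 174 168 168 162 138 130 130 129 131 132]
40 (((458.2485046386719, 333.52880859375), (6.5745625495910645, 20.92575454711914), 136.47068786621094), array([450, 326,  17,  15,  91], dtype=int32))
60 (((319.2292785644531, 237.5018768310547), (44.23127365112305, 47.3606071472168), 87.84471893310547), array([296, 216,  48,  44, 420], dtype=int32))
80 (((319.2128601074219, 237.54318237304688), (45.34804153442383, 47.99138641357422), 86.5443115234375), array([296, 215,  48,  46, 529], dtype=int32))
time: 3.08
tcp_pos: [622.8, -228.9, 131.0]
ee_rot: [-0.0, 0.644, 0.765, 0.0]
ft_force: [1.0, 0.3, 0.2]
opening: 84.7
time: 3.32
tcp_pos: [623.3, -229.7, 130.7]
ee_rot: [-0.0, 0.641, 0.767, 0.0]
ft_force: [0.3, 0.6, 1.3]
opening: 85.3
[ 623.263 -229.716  130.714] [[-0.178  0.984  0.   ]
 [ 0.984  0.178  0.   ]
 [ 0.     0.    -1.   ]] [-0.353  0.549  0.054  1.076  0.     1.039]
```

View pics/w2.png

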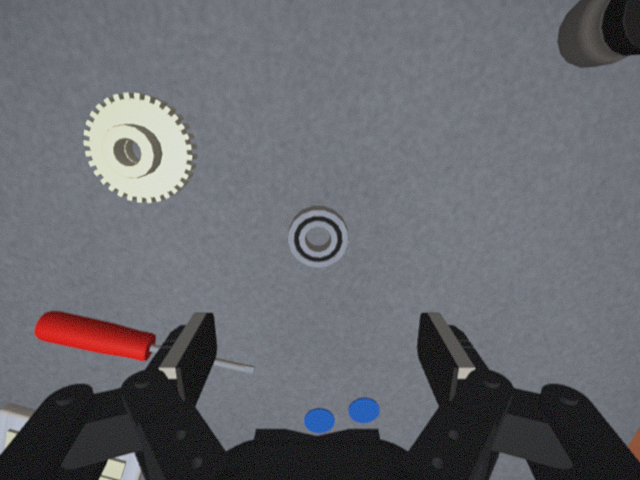

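```bash
python3 -m creep '0 0 0 0 0 0 85;0 0 0 0 0 0 85'
python3 - <<'E'
from h import *
print(manip.get_state()['tcp_pos'])
im=np.load('pics/w2.npy'); g=im.max(2).astype(int)
for t in (60,80): e,_=blob(im,g<t,(320,238));print(e)
Q1=np.array([[-1,.003,-.002],[.003,1,0],[.002,0,-1]]);Q2=np.array([[-.178,.984,0],[.984,.178,0],[0,0,-1]])
p=viewer.camera_params('wrist');K=p['camera_matrix'];T=p['tool_from_camera']
def r(Q,t,u,v): return ray((K,Q@T[:3,:3],Q@T[:3,3]+t),u,v,16)
P1=r(Q1,np.array([624.143,-234.081,127.115]),319.2,237.5)
P2=r(Q2,np.array([623.263,-229.716,130.714]),*e[0])
print(P1,P2)
A=Q1[:2,:2]-Q2[:2,:2]; b=np.linalg.solve(A,(P2-P1)[:2]); print('bias tool',b, P1[:2]+Q1[:2,:2]@b)
E
```

```text
time: 3.62
tcp_pos: [623.5, -230.6, 130.3]
ee_rot: [-0.0, 0.642, 0.767, -0.0]
ft_force: [0.8, -0.0, 0.3]
opening: 84.9
[ 623.488 -230.552  130.272]
((317.6769714355469, 238.40017700195312), (43.79329299926758, 46.61855697631836), 93.24371337890625)
((317.7388916015625, 238.49984741210938), (44.57315444946289, 47.33462142944336), 90.93080139160156)
[ 624.432 -232.026   16.   ] [ 624.666 -231.997   16.   ]
bias tool [-0.135 -0.126] [ 624.566 -232.152]
```

The two views agree to 0.3 mm, so camera bias is negligible. Bearing is at (624.6, −232.1). Turn back to the square yaw while descending, then settle.

```bash
python3 -m creep '0 0 0.1 0 0 -1 85;0 0 0.3 0 0 -2 85;0 0 0.5 0 0 -3 85;0 0 0.7 0 0 -4 85;0 0 0.9 0 0 -5 85;0 0 1.1 0 0 -6 85;0 0 1.3 0 0 -7 70;0 0 1.4 0 0 -8 66' 
python3 -m creep '0 0 0 0 0 0 66;0 0 0 0 0 0 66;0 0 0 0 0 0 66;0 0 0 0 0 0 66'
python3 -m creep '0 0 0 0 0 0 66;0 0 0 0 0 0 66'
python3 -c "
from h import *
s,im=snap('wrist','w3');print(s['tcp_pos'],Rt(s),s['joint_pos']);print(totool(s,[624.55,-232.1,16]))"
```

```text
time: 4.62
tcp_pos: [623.1, -230.5, 59.5]
ee_rot: [-0.001, -0.003, 1.0, 0.0]
ft_force: [-0.1, 0.4, -0.1]
opening: 66.2
time: 5.12
tcp_pos: [623.7, -230.6, 60.6]
ee_rot: [0.0, -0.0, 1.0, -0.0]
ft_force: [-0.3, -0.0, 0.4]
opening: 66.1
time: 5.38
tcp_pos: [623.6, -230.5, 60.4]
ee_rot: [0.0, -0.0, 1.0, 0.0]
ft_force: [0.1, -0.9, 0.9]
opening: 66.1
[ 623.551 -230.539   60.363] [[-1.    -0.001  0.   ]
 [-0.001  1.     0.   ]
 [-0.     0.    -1.   ]] [-0.354  0.601 -0.047  0.923  0.    -0.355]
[-0.995 -1.562 44.363]
```

View pics/w3.png

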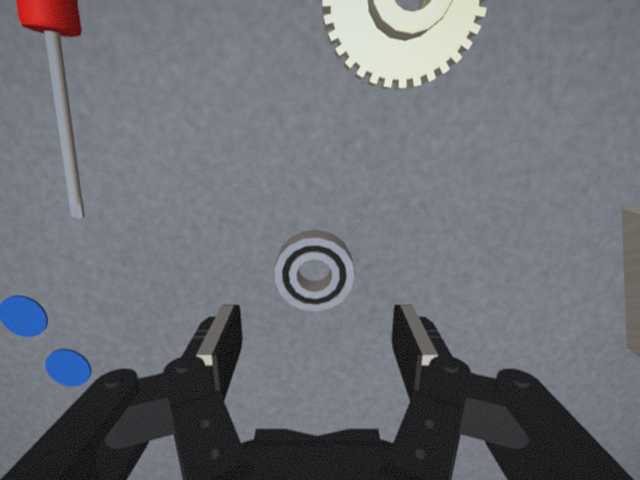

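```bash
python3 -m creep '-0.02 -0.03 0.6 0 0 0 66;-0.02 -0.03 1.0 0 0 0 66;-0.02 -0.03 1.13 0 0 0 66;-0.02 -0.03 1.13 0 0 0 66;-0.02 -0.03 1.13 0 0 0 40;-0.02 -0.03 1.13 0 0 0 40;-0.02 -0.03 1.13 0 0 0 40;-0.02 -0.03 1.13 0 0 0 40' 40
python3 -m creep '0 0 0 0 0 0 40;0 0 0 0 0 0 40'
python3 -c "
from h import *
s,im=snap('wrist','w4');print(s['tcp_pos'],Rt(s))"
```

```text
time: 6.42
tcp_pos: [625.5, -232.3, 5.4]
ee_rot: [0.001, -0.001, 1.0, -0.0]
ft_force: [-1.0, 1.1, 5.5]
opening: 45.3
time: 6.68
tcp_pos: [625.5, -232.3, 5.4]
ee_rot: [0.001, -0.0, 1.0, -0.0]
ft_force: [-0.2, 0.2, 5.4]
opening: 45.0
[ 625.504 -232.302    5.401] [[-1.    -0.001  0.002]
 [-0.001  1.    -0.001]
 [-0.002 -0.001 -1.   ]]
```

View pics/w4.png

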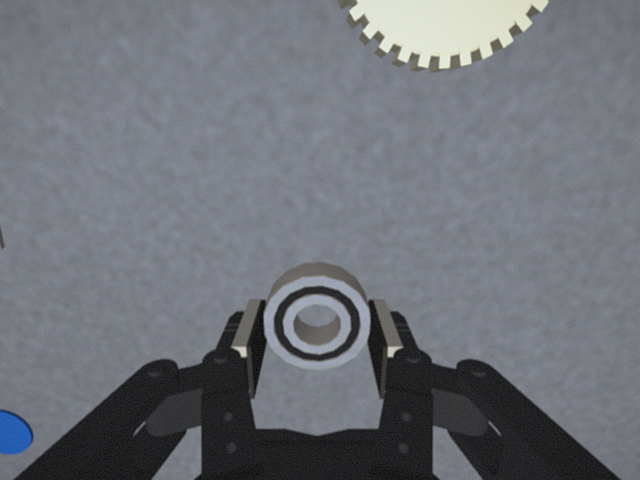

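The bearing is held centred between the pads (317,323). Lift and carry to a viewpoint from which the bore is not hidden.

```bash
python3 -m creep '0 0 -0.4 0 0 0 40;0 0 -1.2 0 0 0 40;-0.2 0.8 -2 0 0 0 40;-0.5 1.8 -2.1 0 0 0 40;-0.8 2.8 -2.1 0 0 0 40;-1.1 3.8 -2.1 0 0 0 40;-1.3 4.5 -2.1 0 0 0 40;-1.3 4.78 -2.1 0 0 0 40' 
python3 -m creep '0 0 0 0 0 0 40;0 0 0 0 0 0 40;0 0 0 0 0 0 40;0 0 0 0 0 0 40'
python3 -c "
from h import *
s,im=snap('wrist','w5');print(s['tcp_pos'],Rt(s))"
```

```text
time: 7.72
tcp_pos: [689.8, 9.3, 108.5]
ee_rot: [0.0, -0.002, 1.0, 0.0]
ft_force: [-0.2, -0.7, -1.7]
opening: 45.2
time: 8.22
tcp_pos: [689.2, 5.9, 108.9]
ee_rot: [-0.0, 0.0, 1.0, -0.0]
ft_force: [-0.6, -0.1, -0.8]
opening: 44.9
[689.202   5.862 108.884] [[-1.     0.001 -0.   ]
 [ 0.001  1.    -0.   ]
 [ 0.    -0.    -1.   ]]
```

View pics/w5.png

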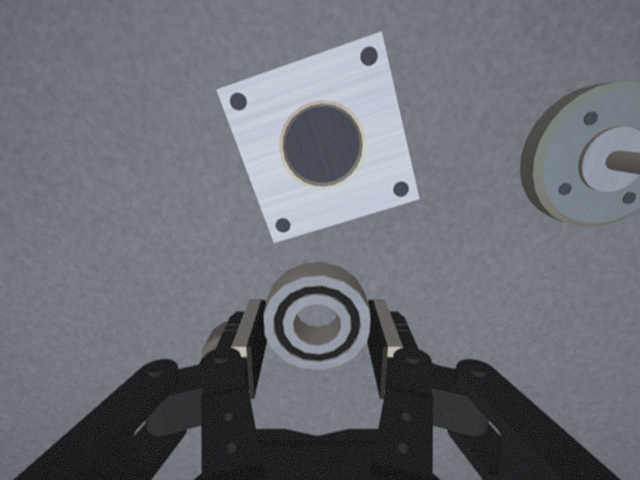

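Run:
```python
from h import *
im=np.load('pics/w5.npy'); g=im.max(2).astype(int)
t=np.array([689.202,5.862,108.884]);Q=np.array([[-1,.001,0],[.001,1,0],[0,0,-1.]])
p=viewer.camera_params('wrist');K=p['camera_matrix'];T=p['tool_from_camera']
c=(K,Q@T[:3,:3],Q@T[:3,3]+t)
H=[]
for n in [(238,101),(369,56),(283,225),(401,188)]:
    e,_=blob(im,g<110,n,20); H.append(ray(c,*e[0],24)[:2]); print(e,H[-1])
print('mean',np.mean(H,0))
for th in (90,110):
  e,_=blob(im,g<th,(322,144),500); print(th,e,ray(c,*e[0],24))
for th in (60,80):
  e,_=blob(im,g<th,(317,323),300); P=ray(c,*e[0],t[2]+10.6); print(e,Q.T@(P-t))
```

```text
((237.79298400878906, 101.03009033203125), (14.897822380065918, 16.2896671295166), 155.81283569335938) [595.254 -41.283]
((368.5750427246094, 55.65423583984375), (15.581596374511719, 17.687597274780273), 15.764731407165527) [571.16   35.479]
((282.5004577636719, 224.73895263671875), (12.61049747467041, 13.224235534667969), 93.76161193847656) [671.937 -17.181]
((400.55609130859375, 188.70213317871094), (13.3067045211792, 14.243051528930664), 59.33884048461914) [647.947  59.569]
mean [621.575   9.146]
90 ((321.9081115722656, 144.02464294433594), (73.24800109863281, 75.02607727050781), 32.06755447387695) [620.079   8.877  24.   ]
110 ((321.66351318359375, 143.58038330078125), (76.30072021484375, 78.68032836914062), 39.050357818603516) [619.814   8.725  24.   ]
((316.552978515625, 322.83648681640625), (73.13932800292969, 84.53114318847656), 89.25863647460938) [  1.517  -0.431 -10.6  ]
((316.5291442871094, 322.8792724609375), (74.22661590576172, 85.48126220703125), 89.6486587524414) [  1.496  -0.441 -10.6  ]
```

Housing centre from its four screw holes: (621.6, 9.1), hole pitch comes out as 80 mm as a check. Move over the bore, bearing about 6 mm above it.

```bash
python3 -m creep '0.7 0.04 0 0 0 0 40;1.33 0.07 0.2 0 0 0 40;1.33 0.07 0.8 0 0 0 40;1.33 0.07 1.3 0 0 0 40;1.33 0.07 1.47 0 0 0 40;1.33 0.07 1.47 0 0 0 40;1.33 0.07 1.47 0 0 0 40;1.33 0.07 1.47 0 0 0 40' 
python3 -m creep '0 0 0 0 0 0 40;0 0 0 0 0 0 40'
python3 -c "
from h import *
s,im=snap('wrist','w6',(160,180,480,420),2.4);print(s['tcp_pos'],Rt(s))
s,im=snap('scene','s6',(270,170,430,290),5)
"
```

```text
time: 9.28
tcp_pos: [623.8, 10.4, 36.4]
ee_rot: [0.001, -0.0, 1.0, -0.0]
ft_force: [0.6, -0.8, -1.0]
opening: 45.1
time: 9.52
tcp_pos: [623.0, 10.4, 35.6]
ee_rot: [0.0, -0.0, 1.0, 0.0]
ft_force: [-0.6, 0.4, -1.5]
opening: 45.5
[622.992  10.446  35.627] [[-1.    -0.001  0.001]
 [-0.001  1.     0.   ]
 [-0.001  0.    -1.   ]]
```

View pics/w6.png

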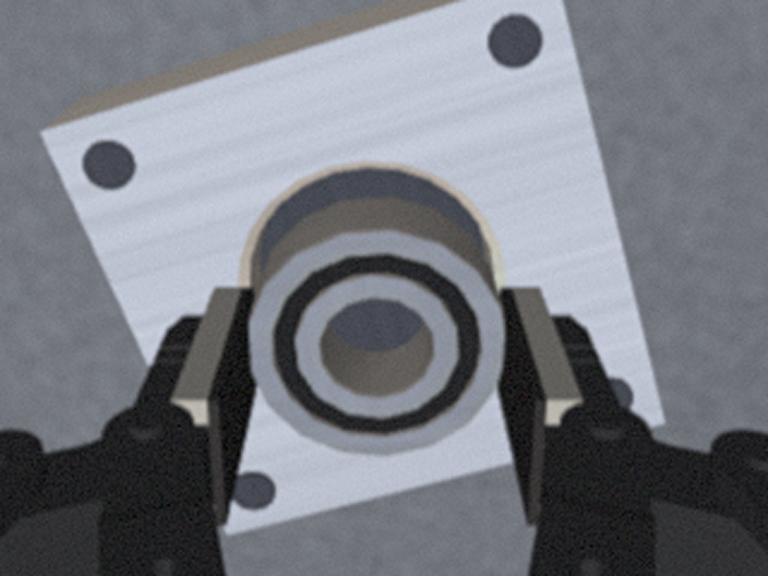

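View pics/s6.png

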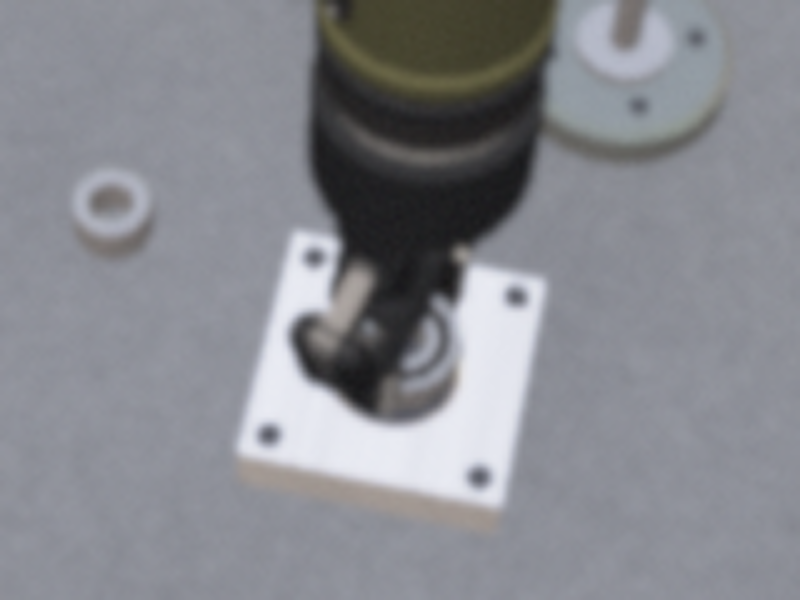

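Run:
```python
from h import *
im=np.load('pics/w6.npy'); g=im.max(2).astype(int)
t=np.array([622.992,10.446,35.627]);Q=np.array([[-1,-.001,.001],[-.001,1,0],[-.001,0,-1.]])
p=viewer.camera_params('wrist');K=p['camera_matrix'];T=p['tool_from_camera']
c=(K,Q@T[:3,:3],Q@T[:3,3]+t)
H=[]
for n in [(205,249),(374,197),(265,384)]:
    e,_=blob(im,g<110,n,20); H.append(ray(c,*e[0],24)[:2]); print(e,H[-1])
print('mean',np.mean(H[1:],0), np.linalg.norm(H[1]-H[2]))
for th in (60,80):
  e,_=blob(im,g<th,(317,323),300); P=ray(c,*e[0],t[2]+10.6); print(e,P)
print(manip.get_state()['tcp_pos'])
```

```text
((204.92543029785156, 248.18824768066406), (18.825706481933594, 20.7215633392334), 109.1329116821289) [595.68  -41.565]
((374.1794128417969, 196.71807861328125), (20.473447799682617, 21.441268920898438), 52.89326858520508) [571.553  35.362]
((240.2476043701172, -21.619476318359375), (405.7861633300781, 547.0628662109375), 0.0) [490.591 -17.933]
mean [531.072   8.714] 96.92923159942578
((316.50152587890625, 322.8432312011719), (73.16938018798828, 84.65995788574219), 88.91465759277344) [621.467   9.991  46.227]
((316.5311584472656, 322.8911437988281), (74.24188232421875, 85.62681579589844), 89.44478607177734) [621.491  10.004  46.227]
[622.829  10.461  35.43 ]
```

Both the hole geometry and the rim say the bearing is about 1 mm too far to +y. Correct it and lower into the bore gently.

```bash
python3 -m creep '0 -0.02 0 0 0 0 40;0 -0.02 0.07 0 0 0 40;0 -0.02 0.14 0 0 0 40;0 -0.02 0.18 0 0 0 40;0 -0.02 0.22 0 0 0 40;0 -0.02 0.22 0 0 0 40' 
python3 -c "
from h import *
s,im=snap('wrist','w7',(160,180,480,420),2.4);print(s['tcp_pos'],s['ft_force'])
"
```

```text
time: 10.38
tcp_pos: [622.6, 9.4, 24.1]
ee_rot: [-0.0, -0.0, 1.0, 0.0]
ft_force: [0.8, 0.1, -1.7]
opening: 44.8
[622.633   9.444  24.074] [ 0.76   0.09  -1.674]
```

View pics/w7.png

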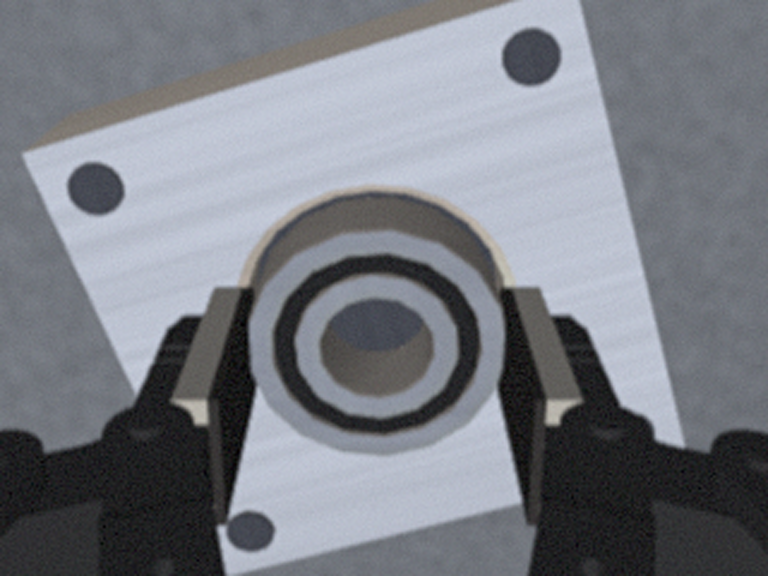

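It's 5 mm into the bore with no contact force. Lower 3 mm more, then open and back off.

```bash
python3 -m creep '0 0 0.03 0 0 0 40;0 0 0.06 0 0 0 40;0 0 0.06 0 0 0 40' 
python3 -m creep '0 0 0 0 0 0 50;0 0 0 0 0 0 60;0 0 0 0 0 0 66;0 0 -0.3 0 0 0 66;0 0 -1 0 0 0 66;0 0 -1.6 0 0 0 66;0 0 -1.6 0 0 0 30;0 0 -1.6 0 0 0 0' 
python3 -m creep '0 0 0 0 0 0 0;0 0 0 0 0 0 0;0 0 0 0 0 0 0;0 0 0 0 0 0 0' 
python3 -c "
from h import *
s,im=snap('wrist','w8',(160,180,480,420),2.4);print(s['tcp_pos'],s['ft_force'])
"
```

```text
time: 10.8
tcp_pos: [623.0, 9.5, 22.0]
ee_rot: [0.0, -0.0, 1.0, 0.0]
ft_force: [-1.5, -1.3, 4.4]
opening: 45.0
time: 11.8
tcp_pos: [622.6, 9.5, 101.3]
ee_rot: [-0.0, -0.0, 1.0, 0.0]
ft_force: [-0.8, 0.0, -0.6]
opening: 30.4
time: 12.3
tcp_pos: [622.7, 9.4, 101.0]
ee_rot: [-0.0, -0.0, 1.0, -0.0]
ft_force: [0.2, -0.5, -0.3]
opening: 0.1
[622.663   9.425 101.014] [ 0.219 -0.48  -0.285]
```

View pics/w8.png

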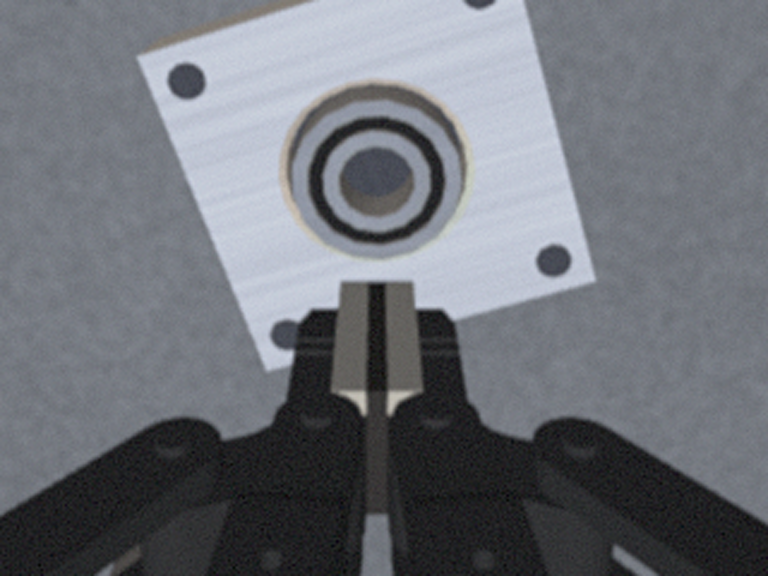

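Bearing is in the bore at crop (376,180), level and proud, with the fingers shut. Now centre above it and go down to just over its top.

```bash
python3 -m creep '0.02 -0.01 0.5 0 0 0 0;0.02 -0.01 1.0 0 0 0 0;0.02 -0.01 1.3 0 0 0 0;0.02 -0.01 1.38 0 0 0 0;0.02 -0.01 1.38 0 0 0 0;0.02 -0.01 1.38 0 0 0 0' 
python3 -m creep '0 0 0.04 0 0 0 0;0 0 0.08 0 0 0 0;0 0 0.12 0 0 0 0;0 0 0.12 0 0 0 0'
python3 -m creep '0 0 0.03 0 0 0 0;0 0 0.06 0 0 0 0;0 0 0.09 0 0 0 0;0 0 0.12 0 0 0 0'
python3 -m creep '0 0 0.02 0 0 0 0;0 0 0.04 0 0 0 0;0 0 0.04 0 0 0 0;0 0 0.04 0 0 0 0'
```

```text
time: 13.1
tcp_pos: [622.7, 9.0, 33.3]
ee_rot: [0.001, -0.0, 1.0, 0.0]
ft_force: [-0.2, 0.2, -0.3]
opening: 0.2
time: 13.6
tcp_pos: [622.3, 8.9, 27.1]
ee_rot: [0.001, -0.0, 1.0, -0.0]
ft_force: [-0.7, -0.3, 4.3]
opening: -0.1
time: 14.1
tcp_pos: [622.6, 8.8, 22.2]
ee_rot: [0.001, -0.0, 1.0, -0.0]
ft_force: [-4.1, 0.2, 16.4]
opening: 0.4
time: 14.6
tcp_pos: [622.8, 8.7, 21.9]
ee_rot: [0.002, -0.0, 1.0, -0.0]
ft_force: [-5.8, -0.0, 20.5]
opening: -0.2
```

```bash
python3 -m creep '0 0 0.04 0 0 0 0;0 0 0.04 0 0 0 0;0 0 0.04 0 0 0 0' 
python3 -m creep '0 0 -0.3 0 0 0 0;0 0 -0.9 0 0 0 0;-0.5 0 -1.6 0 0 0 0;-0.8 0 -1.6 0 0 0 20;-0.8 0 -1.6 0 0 0 40;-0.8 0 -1.6 0 0 0 60' 
python3 -m creep '0 0 0 0 0 0 60;0 0 0 0 0 0 60'
python3 -c "
from h import *
s,im=snap('wrist','w9',(160,60,480,300),2.4);print(s['tcp_pos'],s['ft_force'])
s,im=snap('scene','s9',(270,170,430,290),5)
"
```

```text
time: 14.98
tcp_pos: [623.0, 8.7, 21.6]
ee_rot: [0.002, -0.0, 1.0, -0.0]
ft_force: [-8.1, -0.5, 30.2]
opening: 0.2
time: 15.72
tcp_pos: [660.3, 9.0, 95.2]
ee_rot: [-0.001, -0.0, 1.0, -0.0]
ft_force: [0.4, -0.7, 0.8]
opening: 54.4
time: 15.98
tcp_pos: [661.0, 9.0, 95.9]
ee_rot: [-0.001, -0.0, 1.0, -0.0]
ft_force: [-0.2, -0.1, 0.0]
opening: 59.9
[661.009   8.98   95.857] [-0.197 -0.08   0.002]
```

View pics/w9.png

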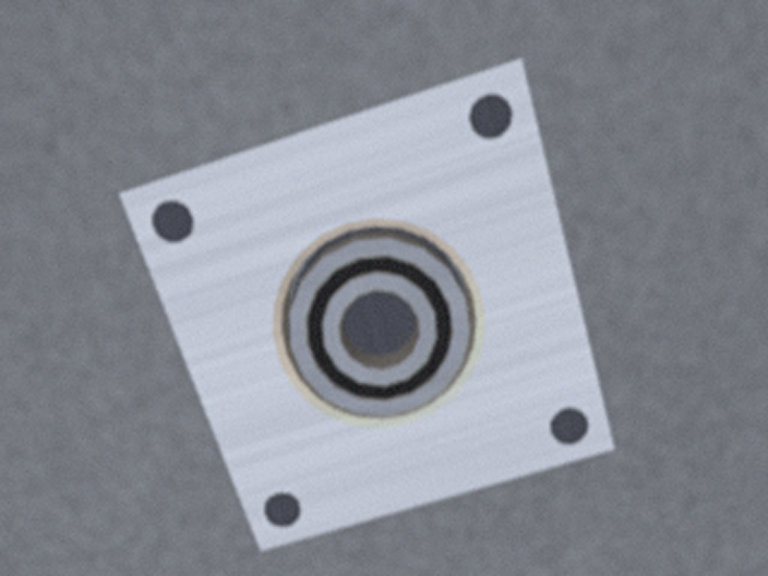

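View pics/s9.png

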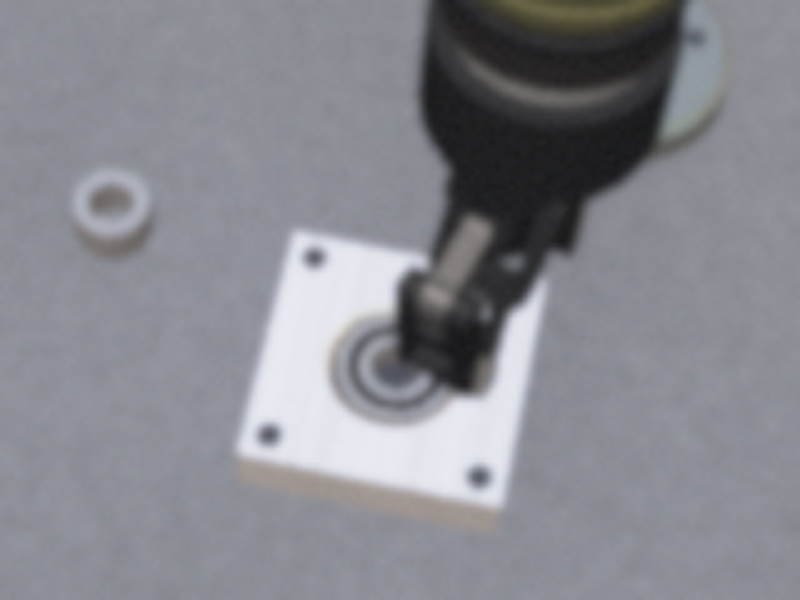

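The bearing looks flush in the bore (crop centre (379,328)). Numeric check against the housing holes, plus large gear and other part positions from this vantage later.

```bash
python3 - <<'E'
from h import *
im=np.load('pics/w9.npy'); g=im.max(2).astype(int)
s=manip.get_state(); s['tcp_pos']=np.array([661.009,8.98,95.857]); c=cam('wrist',s)
H=[]
for n in [(173,221),(490,116),(282,510),(569,426)]:
    n=np.array(n)/2.4+(160,60); e,_=blob(im,g<110,n,20); H.append(ray(c,*e[0],24)[:2])
print('mean',np.mean(H,0))
e,_=blob(im,g<60,np.array((379,328))/2.4+(160,60),100); a=ray(c,*e[0],24); print(e,a)
d=95.857+143.4-24; print('seal outer diam mm', e[1][1]*d/0.98/357)
E
python3 -m creep '3.6 -3.95 -0.5 0 0 0 70;3.6 -3.95 -0.5 0 0 0 70;3.6 -3.95 -0.5 0 0 0 70;3.6 -3.95 -0.5 0 0 0 70;3.6 -3.95 -0.5 0 0 0 70;3.6 -3.95 -0.5 0 0 0 70;3.6 -3.95 -0.5 0 0 0 70' 
python3 -c "
from h import *
s,im=snap('wrist','w10');print(s['tcp_pos'],s['ft_force'],Rt(s))
"
```

```text
mean [621.763   9.063]
((317.672607421875, 196.21527099609375), (57.62147521972656, 58.6654167175293), 83.99520874023438) [621.818   9.235  24.   ]
seal outer diam mm 36.09484252662552
time: 16.95
tcp_pos: [483.3, -188.0, 121.3]
ee_rot: [0.001, -0.001, 1.0, 0.0]
ft_force: [-0.2, -0.2, -0.4]
opening: 69.6
[ 483.307 -188.01   121.35 ] [-0.152 -0.151 -0.4  ] [[-1.    -0.002  0.001]
 [-0.002  1.     0.   ]
 [-0.001  0.    -1.   ]]
```

View pics/w10.png

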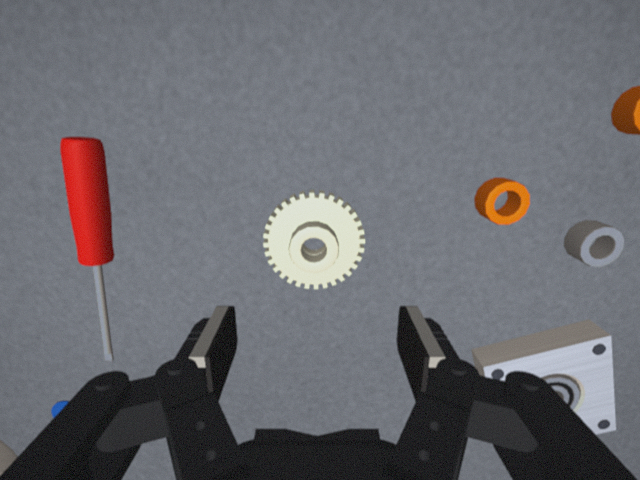

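Bearing is within 0.2 mm of the housing centre and stopped dead under 30 N. Now the large gear at (314,242).

```bash
python3 -m creep '0 0 0 0 0 0 70;0 0 0 0 0 0 70'
python3 - <<'E'
from h import *
s,im=snap('wrist','w11'); c=cam('wrist',s); print(s['tcp_pos'])
m=(im[:,:,0].astype(int)-im[:,:,2]>8)&(im[:,:,0]>110)&(im[:,:,1]>110)
e,st=blob(im,m,(314,242),1000); P=ray(c,*e[0],12); print(e,st,P,totool(s,P))
g=im.max(2).astype(int)
m2=(g<165); e,st=blob(im,m2,(314,247),60); P=ray(c,*e[0],28); print(e,st,P)
print(im[242,260:370].max(1))
E
```

```text
time: 17.25
tcp_pos: [482.6, -188.0, 121.1]
ee_rot: [-0.0, -0.001, 1.0, 0.0]
ft_force: [0.3, -0.1, 0.6]
opening: 69.7
[ 482.556 -187.989  121.053]
((313.57220458984375, 240.8286590576172), (98.85725402832031, 101.11080169677734), 88.6578369140625) [ 263  191  102  100 7002] [ 484.873 -190.602   12.   ] [ -2.335  -2.64  109.052]
((313.3280029296875, 250.92835998535156), (23.55626106262207, 25.703413009643555), 90.6898422241211) [301 239  26  24 481] [ 486.958 -190.656   28.   ]
[128 136 130 132 124 124 122 144 203 224 227 225 226 228 228 229 227 227
 226 227 226 227 227 227 227 228 227 227 228 219 183 212 227 227 226 224
 225 224 224 225 225 225 225 221 195 157 132 127 130 130 127 125 125 126
 125 125 130 125 131 129 129 130 168 211 224 225 225 228 228 224 224 226
 227 226 225 219 165 138 200 226 229 227 227 227 226 224 225 227 225 224
 224 225 227 226 225 225 226 226 225 227 230 228 226 232 227 167 126 129
 132 131]
```

```bash
python3 -m creep '-0.05 -0.05 1 0 0 0 60;-0.05 -0.05 1.8 0 0 0 60;-0.05 -0.05 2.1 0 0 0 60;-0.05 -0.05 2.14 0 0 0 60;-0.05 -0.05 2.14 0 0 0 50;-0.05 -0.05 2.14 0 0 0 30;-0.05 -0.05 2.14 0 0 0 28;-0.05 -0.05 2.14 0 0 0 28' 30
python3 -m creep '0 0 0 0 0 0 28;0 0 0 0 0 0 28'
python3 -c "
from h import *
s,im=snap('wrist','w12');print(s['tcp_pos'],Rt(s))"
```

```text
time: 18.3
tcp_pos: [485.9, -191.7, 16.0]
ee_rot: [0.002, -0.001, 1.0, -0.0]
ft_force: [0.3, 0.4, 7.2]
opening: 33.5
time: 18.55
tcp_pos: [485.9, -191.6, 16.0]
ee_rot: [0.002, -0.001, 1.0, -0.0]
ft_force: [-1.1, 0.8, 6.2]
opening: 33.9
[ 485.945 -191.639   15.953] [[-1.    -0.001  0.003]
 [-0.001  1.    -0.001]
 [-0.003 -0.001 -1.   ]]
```

View pics/w12.png

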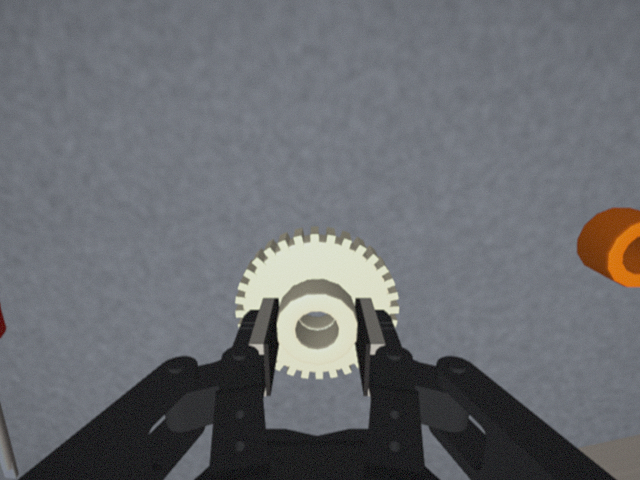

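Gear hub gripped centrally (316,330). Lift and go to a vantage where the spindle is seen from straight above.

```bash
python3 -m creep '0 0 -0.5 0 0 0 28;0 0 -1.5 0 0 0 28;-0.6 1 -2.4 0 0 0 28;-1.2 2 -3.1 0 0 0 28;-1.8 3.1 -3.1 0 0 0 28;-2.4 4.2 -3.1 0 0 0 28;-3 5.3 -3.1 0 0 0 28;-3.6 6.4 -3.1 0 0 0 28'
python3 -m creep '-0.68 1.1 0 0 0 0 28;-0.68 1.1 0 0 0 0 28;-0.68 1.1 0 0 0 0 28;-0.68 1.1 0 0 0 0 28;-0.68 1.1 0 0 0 0 28;-0.68 1.1 0 0 0 0 28'
python3 -c "
from h import *
s,im=snap('wrist','w13');print(s['tcp_pos'],Rt(s))"
```

```text
time: 19.6
tcp_pos: [657.8, 117.5, 169.9]
ee_rot: [0.001, -0.0, 1.0, -0.0]
ft_force: [1.7, -1.0, -1.0]
opening: 33.5
time: 20.35
tcp_pos: [690.7, 169.7, 169.8]
ee_rot: [0.0, 0.0, 1.0, 0.0]
ft_force: [0.0, -0.2, 0.1]
opening: 33.3
[690.741 169.729 169.827] [[-1.  0.  0.]
 [ 0.  1.  0.]
 [-0.  0. -1.]]
```

View pics/w13.png

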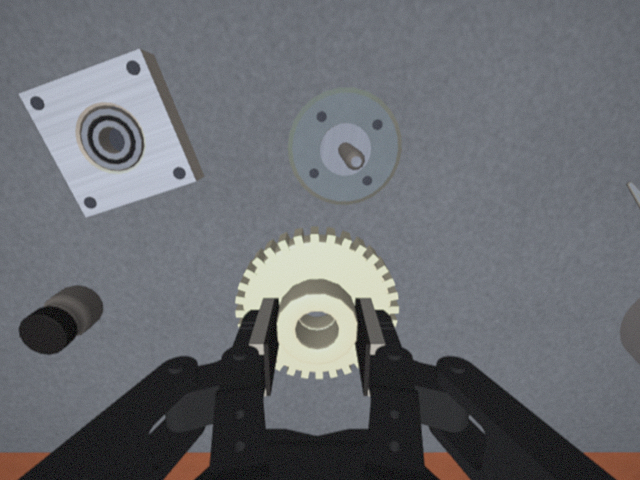

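Spindle seen at (346,146), tip at about (355,160); the housing with the bearing at upper left gives an oblique height check.

Run:
```python
from h import *
s=manip.get_state(); im=np.load('pics/w13.npy'); c=cam('wrist',s); g=im.max(2).astype(int)
o=cv2.resize(im[80:210,280:410],None,fx=4.5,fy=4.5,interpolation=cv2.INTER_CUBIC);cv2.imwrite('pics/w13c.png',o[:,:,::-1])
H=[]
for n in [(321,117),(377,125),(314,173),(367,181)]:
    e,_=blob(im,g<80,n,12); H.append(ray(c,*e[0],20)[:2]); print(e[0],e[1],H[-1])
print('base holes mean',np.mean(H,0))
hsv=cv2.cvtColor(im,cv2.COLOR_RGB2HSV)
H=[]
for n in [(37,103),(133,68),(90,203),(179,173)]:
    e,_=blob(im,g<95,n,12); H.append(ray(c,*e[0],24)[:2])
print('housing',np.mean(H,0))
e,_=blob(im,g<60,(112,139),60); print(e,[ray(c,*e[0],z) for z in (22,24,26)])
```

```text
(377.52886962890625, 126.01622009277344) (3.893326759338379, 5.368251800537109) [612.334 217.265]
(377.52886962890625, 126.01622009277344) (3.893326759338379, 5.368251800537109) [612.334 217.265]
(377.52886962890625, 126.01622009277344) (3.893326759338379, 5.368251800537109) [612.334 217.265]
(377.52886962890625, 126.01622009277344) (3.893326759338379, 5.368251800537109) [612.334 217.265]
base holes mean [612.334 217.265]
housing [621.586   8.834]
((111.19526672363281, 139.3097381591797), (42.0842399597168, 51.28715515136719), 136.9454803466797) [array([622.067,   8.49 ,  22.   ]), array([621.963,   9.596,  24.   ]), array([621.859,  10.703,  26.   ])]
```

View pics/w13c.png

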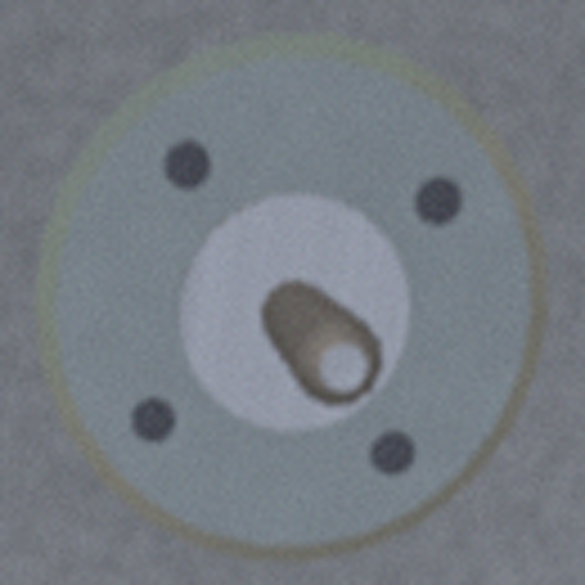

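Run:
```python
from h import *
s=manip.get_state(); im=np.load('pics/w13.npy'); c=cam('wrist',s); g=im.max(2).astype(int)
H=[]
for n in [(187,164),(439,201),(153,419),(393,453)]:
    n=np.array(n)/4.5+(280,80); n[:]-= .4
    e,_=blob(im,g<100,n,12); H.append(ray(c,*e[0],20)[:2]); print(n,e[0],e[1],H[-1])
print('base holes mean',np.mean(H,0))
m=(g>133); e,_=blob(im,m,(340,140),300); print('land',e,ray(c,*e[0],24))
m=(g>120); e,_=blob(im,m,(355.8,161),10); print('tip',e,ray(c,*e[0],106)); print('tip hand',ray(c,355.8,161,106))
# held gear: hub hole / disc
w=(im[:,:,0].astype(int)-im[:,:,2]>8)&(im[:,:,0]>110)&(im[:,:,1]>110)
hole=(g<165); e,_=blob(im,hole,(317,330),100); print(e, totool(s,ray(c,*e[0],s['tcp_pos'][2]+12)))
```

```text
[321.156 116.044] (321.08251953125, 116.3648910522461) (8.616537094116211, 9.527568817138672) [605.19  173.147]
[377.156 124.267] (376.87286376953125, 124.2940444946289) (8.776176452636719, 9.536324501037598) [611.056 216.683]
[313.6   172.711] (313.59466552734375, 173.0) (8.256887435913086, 8.515968322753906) [648.696 167.196]
[366.933 180.267] (366.9864196777344, 180.1953887939453) (7.934867858886719, 8.776200294494629) [654.58  210.944]
base holes mean [629.88  191.993]
land ((344.4101257324219, 146.34420776367188), (103.63726043701172, 108.00813293457031), 17.911638259887695) [627.409 191.47   24.   ]
tip ((355.1357727050781, 160.32449340820312), (10.813620567321777, 13.238333702087402), 150.2754364013672) [629.305 191.545 106.   ]
tip hand [629.682 191.936 106.   ]
((316.50042724609375, 329.6473388671875), (37.09549331665039, 43.42316436767578), 91.05036163330078) [ -0.94   -0.455 -12.   ]
```

Spindle axis (629.8, 192.0): base holes and tip agree. Move the gear over it and start it onto the tip.

```bash
python3 -m creep '0.6 0.22 0 0 0 0 28;1.24 0.45 0 0 0 0 28;1.24 0.45 0 0 0 0 28;1.24 0.45 0.2 0 0 0 28;1.24 0.45 0.5 0 0 0 28;1.24 0.45 0.75 0 0 0 28;1.24 0.45 0.75 0 0 0 28;1.24 0.45 0.75 0 0 0 28'
python3 -c "
from h import *
s,im=snap('wrist','w14',(200,200,440,380),3.2);print(s['tcp_pos'],Rt(s))"
```

```text
time: 21.4
tcp_pos: [629.1, 193.1, 131.6]
ee_rot: [-0.0, -0.0, 1.0, -0.0]
ft_force: [-0.3, 0.5, -0.9]
opening: 33.9
[629.126 193.132 131.591] [[-1.    -0.001 -0.   ]
 [-0.001  1.    -0.   ]
 [ 0.    -0.    -1.   ]]
```

View pics/w14.png

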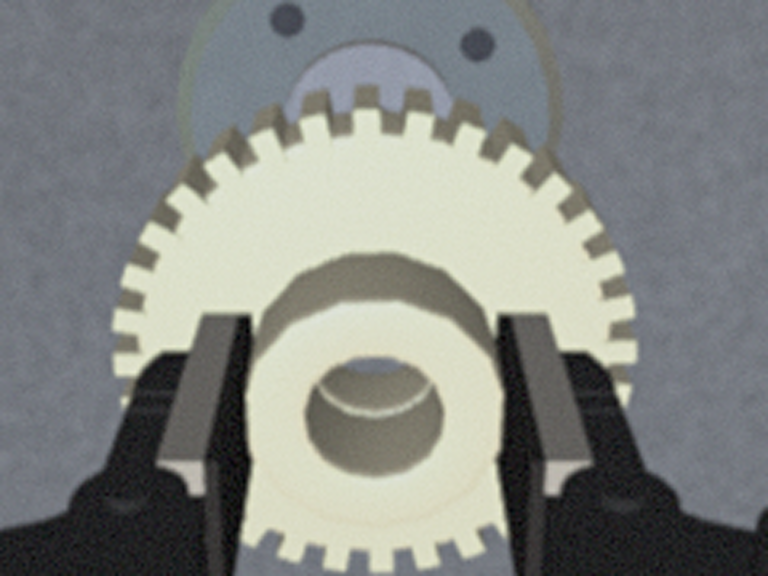

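```bash
python3 -m creep '0 -0.02 0.1 0 0 0 28;0 -0.02 0.2 0 0 0 28;0 -0.02 0.3 0 0 0 28;0 -0.02 0.4 0 0 0 28;0 -0.02 0.5 0 0 0 28;0 -0.02 0.5 0 0 0 28'
python3 -c "
from h import *
s,im=snap('wrist','w15',(200,200,440,380),3.2);print(s['tcp_pos'],s['ft_force'])"
```

```text
time: 22.2
tcp_pos: [628.5, 192.1, 106.1]
ee_rot: [-0.001, -0.0, 1.0, -0.0]
ft_force: [-0.0, -0.7, -0.8]
opening: 33.5
[628.468 192.076 106.143] [-0.031 -0.667 -0.784]
```

View pics/w15.png

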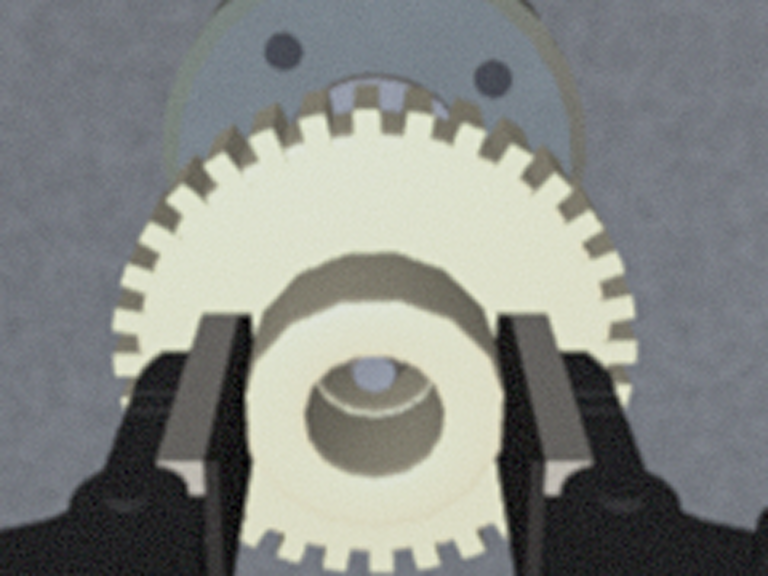

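The tip shows centred in the hole at crop (374,373), no contact force. Lower to the land.

```bash
python3 -m creep '0 0 0.3 0 0 0 28;0 0 0.6 0 0 0 28;0 0 0.9 0 0 0 28;0 0 1.1 0 0 0 28;0 0 1.22 0 0 0 28;0 0 1.28 0 0 0 28;0 0 1.28 0 0 0 28'
python3 -m creep '0 0 0.02 0 0 0 28;0 0 0.04 0 0 0 28;0 0 0.04 0 0 0 28'
```

```text
time: 23.12
tcp_pos: [629.1, 192.2, 42.9]
ee_rot: [0.0, -0.0, 1.0, 0.0]
ft_force: [0.0, -0.1, -0.9]
opening: 33.7
time: 23.5
tcp_pos: [628.9, 192.2, 40.9]
ee_rot: [0.0, -0.0, 1.0, 0.0]
ft_force: [-0.4, -0.2, -0.5]
opening: 33.4
```

```bash
python3 -m creep '0 0 0.03 0 0 0 28;0 0 0.03 0 0 0 28;0 0 0.03 0 0 0 45;0 0 0.03 0 0 0 55;0 0 0.03 0 0 0 60;0 0 0.03 0 0 0 60;0 0 -0.5 0 0 0 60;0 0 -1.3 0 0 0 60'
python3 -m creep '0 0 -0.8 0 0 0 60;-0.5 0 -1.2 0 0 0 60;-1.2 0 -1.2 0 0 0 60;-1.2 0 -1.2 0 0 0 60;-1.2 0 -1.2 0 0 0 60;-1.2 0 -1.2 0 0 0 60'
python3 -c "
from h import *
s,im=snap('wrist','w16');print(s['tcp_pos'],s['ft_force'])
s,im=snap('scene','s16',(330,120,450,210),6)
"
```

```text
time: 24.5
tcp_pos: [627.5, 191.8, 104.8]
ee_rot: [-0.002, -0.0, 1.0, -0.001]
ft_force: [-0.5, -0.1, 0.5]
opening: 60.2
time: 25.25
tcp_pos: [687.7, 192.2, 165.5]
ee_rot: [-0.001, -0.001, 1.0, -0.0]
ft_force: [0.3, -0.2, -0.2]
opening: 60.2
[687.743 192.207 165.515] [ 0.326 -0.19  -0.193]
```

View pics/w16.png

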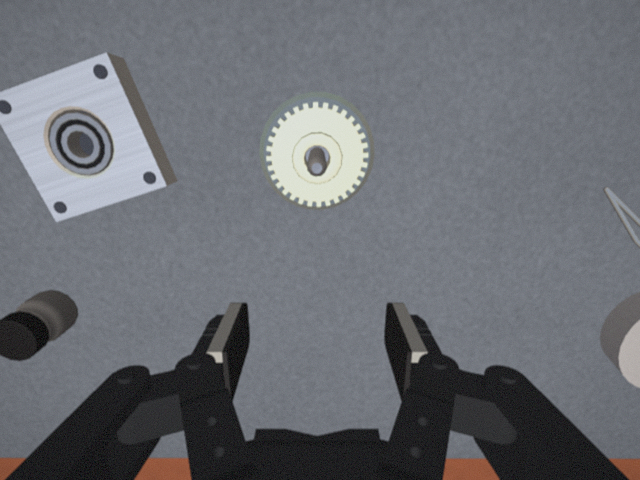

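View pics/s16.png

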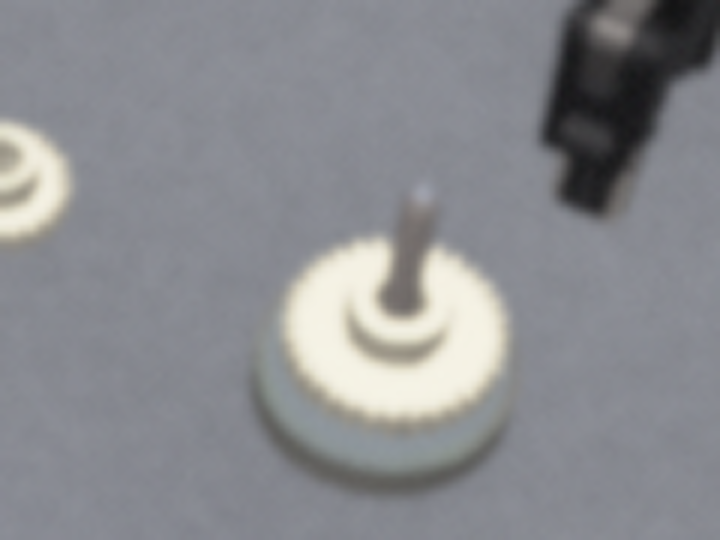

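Large gear seated on the land, spindle through its hole (wrist (317,158)). Now to the grey sleeve.

```bash
python3 -m creep '0.8 -0.7 0 0 0 0 60;1.6 -1.4 0 0 0 0 60;2.4 -2.1 0 0 0 0 60;3.2 -2.8 0.3 0 0 0 60;4.0 -3.48 0.9 0 0 0 60;4.0 -3.48 0.9 0 0 0 60;4.0 -3.48 0.9 0 0 0 60;4.0 -3.48 0.9 0 0 0 60'
python3 -c "
from h import *
s,im=snap('wrist','w17');print(s['tcp_pos'],s['ft_force'],Rt(s))
"
```

```text
time: 26.35
tcp_pos: [491.6, 18.6, 122.1]
ee_rot: [0.002, -0.001, 1.0, 0.0]
ft_force: [-0.4, -0.2, 0.4]
opening: 59.9
[491.645  18.631 122.118] [-0.362 -0.16   0.419] [[-1.    -0.002  0.004]
 [-0.002  1.     0.   ]
 [-0.004  0.    -1.   ]]
```

View pics/w17.png

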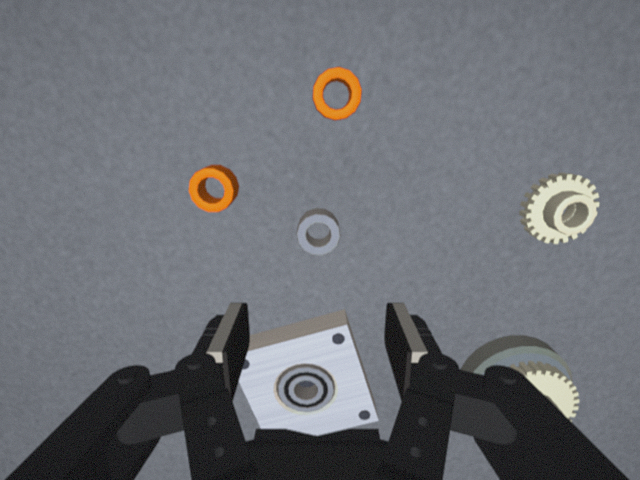

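```bash
python3 -m creep '0 0 0 0 0 0 60;0 0 0 0 0 0 60;0 0 0 0 0 0 60'
python3 - <<'E'
from h import *
s,im=snap('wrist','w18'); c=cam('wrist',s); print(s['tcp_pos'])
g=cv2.GaussianBlur(im,(3,3),0).max(2).astype(int)
print(g[235,290:346])
for th in (148,155,160):
    e,st=blob(im,g>th,(318,235),150); P=ray(c,*e[0],20); print(e,st,P,totool(s,P))
E
```

```text
time: 26.78
tcp_pos: [489.3, 18.2, 120.8]
ee_rot: [0.0, -0.001, 1.0, -0.0]
ft_force: [0.4, -0.4, -0.5]
opening: 60.0
[489.312  18.173 120.807]
[130 129 129 130 131 130 126 127 144 165 174 175 177 177 175 167 144 119
 117 129 136 137 136 135 136 137 138 138 138 137 137 138 138 138 139 138
 137 136 132 122 120 139 164 176 177 175 174 174 169 150 129 124 130 133
 134 135]
((318.6543273925781, 238.8560028076172), (40.243831634521484, 41.78725814819336), 89.7041244506836) [298 219  42  41 823] [487.342  19.273  20.   ] [  1.98    1.106 100.807]
((318.6043701171875, 238.71255493164062), (39.16796112060547, 41.10783386230469), 87.99066162109375) [298 220  42  39 738] [487.233  19.237  20.   ] [  2.089   1.07  100.807]
((318.6707763671875, 238.62640380859375), (38.903499603271484, 40.6096076965332), 90.25951385498047) [299 220  41  39 687] [487.167  19.285  20.   ] [  2.155   1.117 100.807]
```

```bash
python3 -m creep '0.04 0.02 1 0 0 0 56;0.04 0.02 1.8 0 0 0 56;0.04 0.02 2.2 0 0 0 56;0.04 0.02 2.3 0 0 0 56;0.04 0.02 2.3 0 0 0 45;0.04 0.02 2.3 0 0 0 26;0.04 0.02 2.3 0 0 0 24;0.04 0.02 2.3 0 0 0 24' 30
python3 -m creep '0 0 0 0 0 0 24;0 0 0 0 0 0 24'
python3 -c "
from h import *
s,im=snap('wrist','w19',(200,200,440,380),3.2);print(s['tcp_pos'],Rt(s))"
```

```text
time: 27.82
tcp_pos: [488.2, 19.1, 7.0]
ee_rot: [0.001, -0.0, 1.0, 0.0]
ft_force: [-0.4, 1.5, 6.8]
opening: 31.2
time: 28.08
tcp_pos: [488.2, 19.1, 7.0]
ee_rot: [0.001, -0.0, 1.0, 0.0]
ft_force: [-0.7, 0.1, 6.2]
opening: 30.9
[488.159  19.092   6.959] [[-1.    -0.001  0.002]
 [-0.001  1.     0.   ]
 [-0.002  0.    -1.   ]]
```

View pics/w19.png

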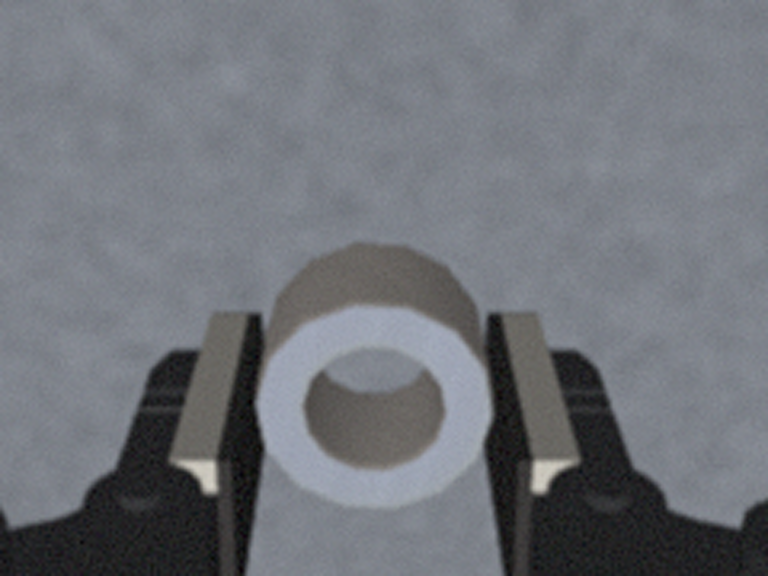

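Sleeve held squarely (crop centre (374,405)). Carry over the spindle.

```bash
python3 -m creep '0 0 -0.5 0 0 0 24;0 0 -1.5 0 0 0 24;-0.3 0.3 -2.6 0 0 0 24;-0.8 1 -2.9 0 0 0 24;-1.4 1.7 -2.9 0 0 0 24;-2 2.4 -2.9 0 0 0 24;-2.5 3 -2.9 0 0 0 24;-2.85 3.46 -2.9 0 0 0 24'
python3 -m creep '0 0 0 0 0 0 24;0 0 0 0 0 0 24;0 0 0 0 0 0 24;0 0 0 0 0 0 24'
python3 -c "
from h import *
s,im=snap('wrist','w20',(200,200,440,380),3.2);print(s['tcp_pos'],Rt(s))"
```

```text
time: 29.12
tcp_pos: [630.3, 193.6, 150.5]
ee_rot: [0.0, -0.001, 1.0, 0.0]
ft_force: [0.1, -0.1, -0.7]
opening: 31.0
time: 29.62
tcp_pos: [629.0, 191.4, 151.1]
ee_rot: [-0.0, -0.0, 1.0, -0.0]
ft_force: [0.3, 0.3, -1.4]
opening: 30.9
[628.967 191.433 151.066] [[-1. -0. -0.]
 [-0.  1. -0.]
 [ 0. -0. -1.]]
```

View pics/w20.png

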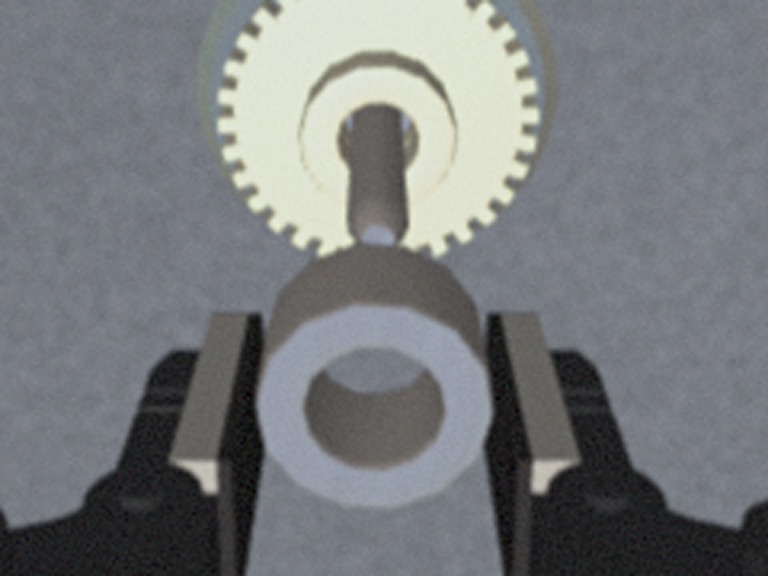

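```bash
python3 -m creep '-0.03 0.01 0.2 0 0 0 24;-0.03 0.01 0.4 0 0 0 24;-0.03 0.01 0.6 0 0 0 24;-0.03 0.01 0.75 0 0 0 24;-0.03 0.01 0.9 0 0 0 24;-0.03 0.01 1.0 0 0 0 24;-0.03 0.01 1.0 0 0 0 24'
python3 -c "
from h import *
s,im=snap('wrist','w21',(200,200,440,380),3.2);print(s['tcp_pos'],s['ft_force'])"
```

```text
time: 30.55
tcp_pos: [630.6, 192.6, 100.3]
ee_rot: [-0.0, -0.001, 1.0, -0.0]
ft_force: [0.6, -0.3, -1.5]
opening: 31.1
[630.596 192.637 100.329] [ 0.563 -0.33  -1.527]
```

View pics/w21.png

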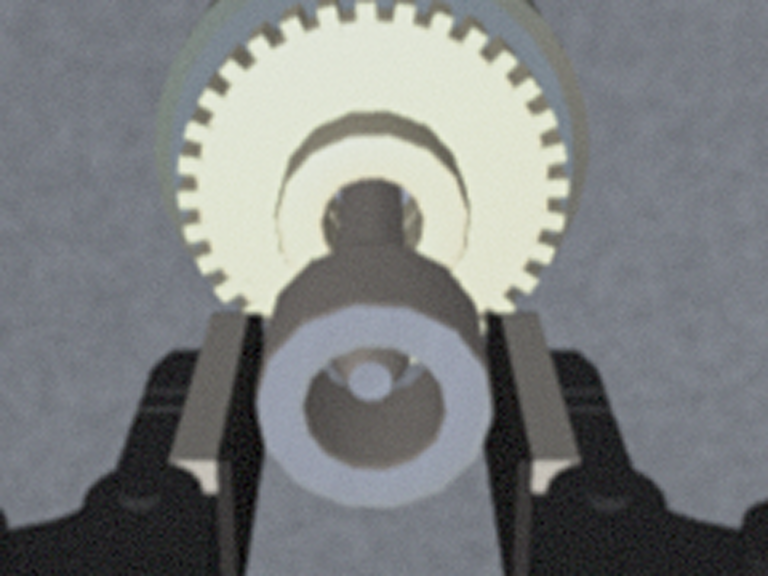

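The spindle tip is centred in the sleeve's hole, no force. Lower until it lands on the hub.

```bash
python3 -m creep '0 0 0.2 0 0 0 24;0 0 0.4 0 0 0 24;0 0 0.6 0 0 0 24;0 0 0.72 0 0 0 24;0 0 0.78 0 0 0 24;0 0 0.8 0 0 0 24;0 0 0.8 0 0 0 24'
python3 -m creep '0 0 0.02 0 0 0 24;0 0 0.04 0 0 0 24;0 0 0.04 0 0 0 24'
```

```text
time: 31.48
tcp_pos: [631.1, 192.8, 61.0]
ee_rot: [0.0, -0.0, 1.0, 0.0]
ft_force: [0.1, -0.3, -0.6]
opening: 31.2
time: 31.85
tcp_pos: [631.1, 192.7, 59.1]
ee_rot: [0.0, -0.0, 1.0, 0.0]
ft_force: [-0.5, -0.9, -0.1]
opening: 31.2
```

```bash
python3 -m creep '0 0 0.02 0 0 0 24;0 0 0.02 0 0 0 24;0 0 0.02 0 0 0 35;0 0 0.02 0 0 0 50;0 0 0.02 0 0 0 56;0 0 0.02 0 0 0 56;0 0 -0.5 0 0 0 56;0 0 -1.3 0 0 0 56'
python3 -m creep '0 0 -0.4 0 0 0 60;-0.6 0 -0.8 0 0 0 60;-1.2 0 -0.8 0 0 0 60;-1.2 0 -0.8 0 0 0 60;-1.2 0 -0.8 0 0 0 60;-1.2 0 -0.8 0 0 0 60'
python3 -c "
from h import *
s,im=snap('wrist','w22');print(s['tcp_pos'],s['ft_force'])
s,im=snap('scene','s22',(330,120,450,210),6)
"
```

```text
time: 32.85
tcp_pos: [629.5, 192.3, 122.7]
ee_rot: [-0.002, -0.0, 1.0, -0.001]
ft_force: [0.7, -0.3, -0.6]
opening: 55.8
time: 33.6
tcp_pos: [689.8, 192.7, 163.5]
ee_rot: [-0.001, -0.001, 1.0, -0.0]
ft_force: [0.8, 0.7, -0.3]
opening: 59.9
[689.835 192.733 163.54 ] [ 0.794  0.735 -0.316]
```

View pics/w22.png

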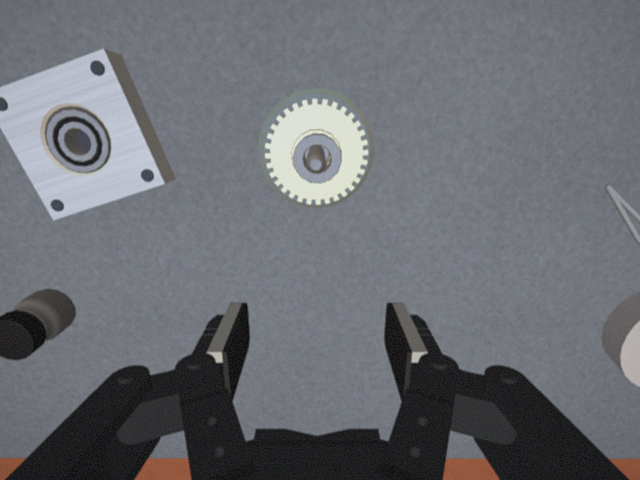

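View pics/s22.png

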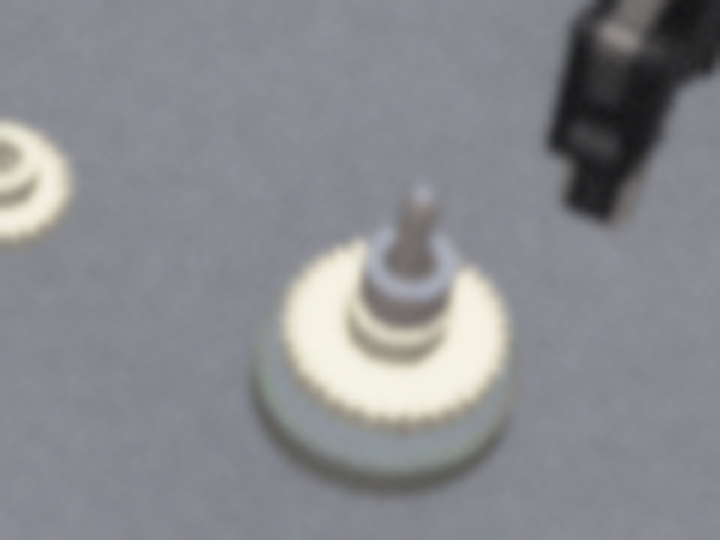

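Sleeve sits on the hub. Now the small gear; pass over the stack at height, then descend.

```bash
python3 -m creep '1 0.02 0 0 0 0 60;2 0.04 0 0 0 0 60;3 0.06 0 0 0 0 60;4 0.06 0.3 0 0 0 60;4.32 0.06 0.87 0 0 0 60;4.32 0.06 0.87 0 0 0 60;4.32 0.06 0.87 0 0 0 60;4.32 0.06 0.87 0 0 0 60'
python3 -m creep '0 0 0 0 0 0 60;0 0 0 0 0 0 60'
python3 - <<'E'
from h import *
s,im=snap('wrist','w23'); c=cam('wrist',s); print(s['tcp_pos'],Rt(s))
m=(im[:,:,0].astype(int)-im[:,:,2]>8)&(im[:,:,0]>110)&(im[:,:,1]>110)
e,st=blob(im,m,(316,240),500); P=ray(c,*e[0],10); print(e,st,P,totool(s,P))
E
```

```text
time: 34.7
tcp_pos: [477.2, 196.1, 121.5]
ee_rot: [0.002, -0.0, 1.0, 0.001]
ft_force: [0.1, -0.3, -0.8]
opening: 59.9
time: 34.95
tcp_pos: [475.6, 195.6, 120.5]
ee_rot: [0.0, -0.0, 1.0, 0.0]
ft_force: [0.8, 0.1, 1.2]
opening: 59.8
[475.566 195.625 120.541] [[-1.    -0.001  0.001]
 [-0.001  1.     0.   ]
 [-0.001  0.    -1.   ]]
((320.10009765625, 229.66709899902344), (69.10543823242188, 69.84512329101562), 96.39344024658203) [ 286  195   70   70 3079] [469.707 197.878  10.   ] [  5.924   2.232 110.538]
```

View pics/w23.png

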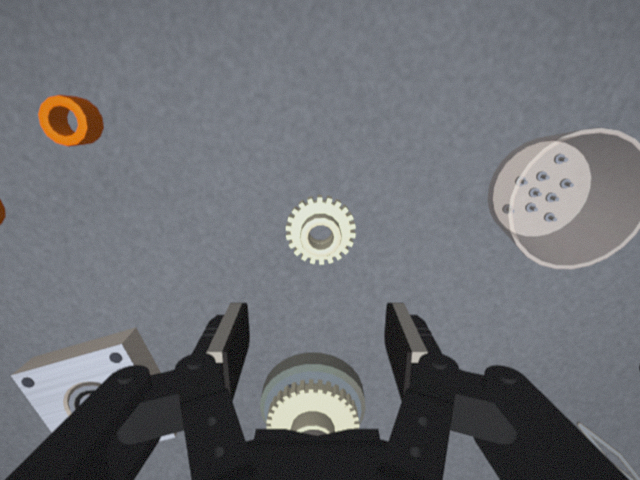

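Small gear at (320,230) → (469.8, 197.8). Grip its hub.

```bash
python3 -m creep '0.11 0.04 1 0 0 0 54;0.11 0.04 1.8 0 0 0 54;0.11 0.04 2.1 0 0 0 54;0.11 0.04 2.17 0 0 0 54;0.11 0.04 2.17 0 0 0 42;0.11 0.04 2.17 0 0 0 25;0.11 0.04 2.17 0 0 0 22;0.11 0.04 2.17 0 0 0 22' 30
python3 -m creep '0 0 0 0 0 0 22;0 0 0 0 0 0 22'
python3 -c "
from h import *
s,im=snap('wrist','w24',(200,200,440,380),3.2);print(s['tcp_pos'],Rt(s))"
```

```text
time: 36.0
tcp_pos: [470.8, 198.1, 13.4]
ee_rot: [0.002, -0.0, 1.0, 0.001]
ft_force: [-0.3, -0.8, 6.0]
opening: 28.4
time: 36.25
tcp_pos: [470.8, 198.1, 13.4]
ee_rot: [0.002, -0.0, 1.0, 0.001]
ft_force: [-0.5, -0.2, 7.0]
opening: 29.1
[470.791 198.101  13.367] [[-1.    -0.001  0.003]
 [-0.001  1.     0.001]
 [-0.003  0.001 -1.   ]]
```

View pics/w24.png

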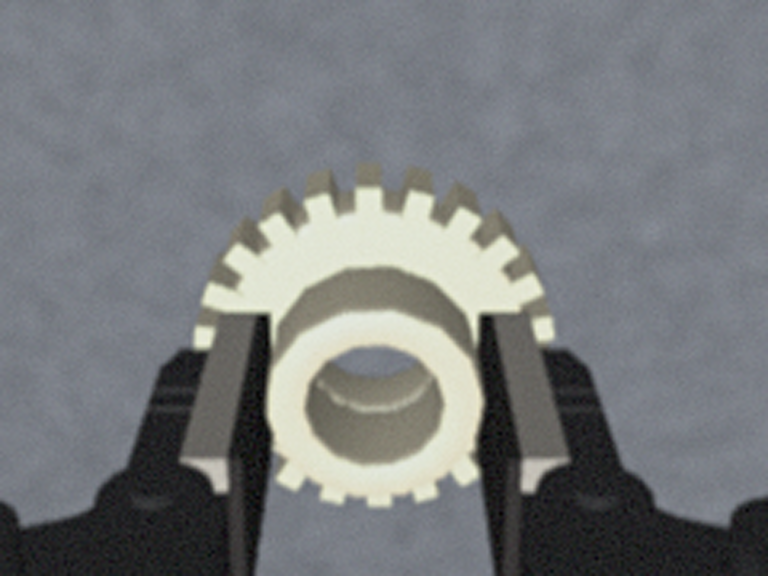

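```bash
python3 -m creep '0 0 -0.5 0 0 0 22;0 0 -1.5 0 0 0 22;0 0 -2.5 0 0 0 22;-0.3 0 -2.8 0 0 0 22;-1.2 -0.05 -2.8 0 0 0 22;-2.2 -0.1 -2.8 0 0 0 22;-3 -0.12 -2.8 0 0 0 22;-3.2 -0.12 -2.8 0 0 0 22'
python3 -m creep '0 0 0 0 0 0 22;0 0 0 0 0 0 22;0 0 0 0 0 0 22;0 0 0 0 0 0 22'
python3 -c "
from h import *
s,im=snap('wrist','w25',(200,200,440,380),3.2);print(s['tcp_pos'],Rt(s))"
```

```text
time: 37.3
tcp_pos: [631.8, 191.5, 151.6]
ee_rot: [0.001, 0.0, 1.0, 0.0]
ft_force: [-0.6, 0.4, -0.9]
opening: 28.9
time: 37.8
tcp_pos: [628.7, 191.8, 152.2]
ee_rot: [0.0, -0.001, 1.0, 0.0]
ft_force: [0.1, 0.1, -1.0]
opening: 28.5
[628.735 191.834 152.169] [[-1.    -0.001  0.   ]
 [-0.001  1.     0.   ]
 [-0.     0.    -1.   ]]
```

View pics/w25.png

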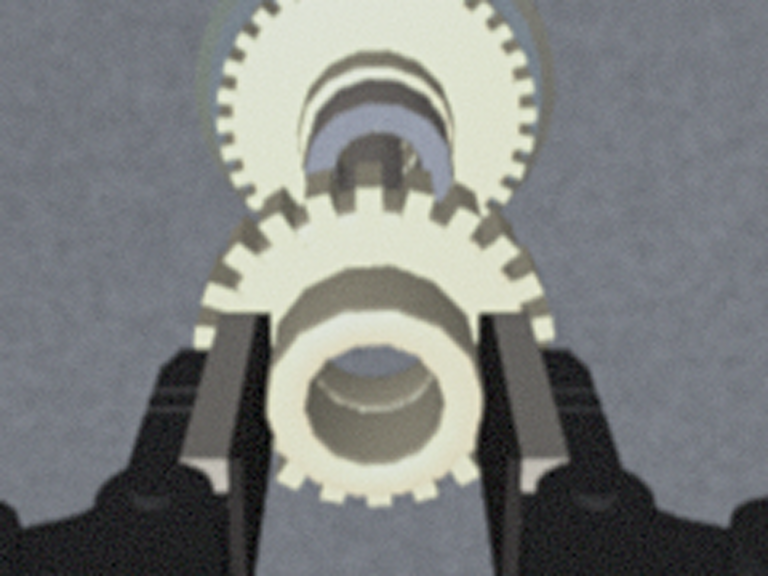

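```bash
python3 -m creep '-0.03 0.01 0.2 0 0 0 22;-0.03 0.01 0.4 0 0 0 22;-0.03 0.01 0.55 0 0 0 22;-0.03 0.01 0.7 0 0 0 22;-0.03 0.01 0.8 0 0 0 22;-0.03 0.01 0.86 0 0 0 22;-0.03 0.01 0.86 0 0 0 22'
python3 -c "
from h import *
s,im=snap('wrist','w26',(200,200,440,380),3.2);print(s['tcp_pos'],s['ft_force'])"
```

```text
time: 38.72
tcp_pos: [630.8, 192.2, 108.7]
ee_rot: [-0.0, -0.0, 1.0, -0.0]
ft_force: [0.4, 0.2, -0.2]
opening: 28.7
[630.834 192.184 108.661] [ 0.424  0.164 -0.177]
```

View pics/w26.png

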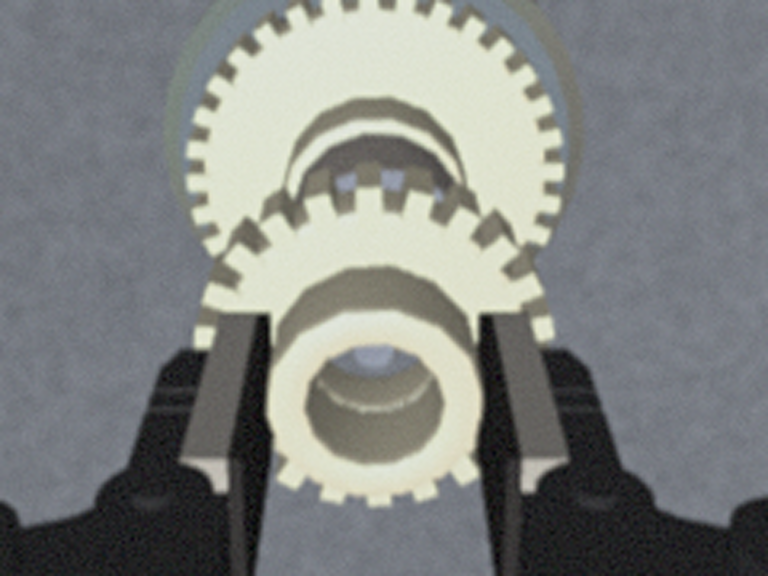

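Tip is in the hole, centred, no force. Lower onto the sleeve.

```bash
python3 -m creep '0 0 0.12 0 0 0 22;0 0 0.24 0 0 0 22;0 0 0.34 0 0 0 22;0 0 0.42 0 0 0 22;0 0 0.42 0 0 0 22'
python3 -m creep '0 0 0.02 0 0 0 22;0 0 0.04 0 0 0 22;0 0 0.05 0 0 0 22;0 0 0.05 0 0 0 22'
```

```text
time: 39.4
tcp_pos: [630.5, 192.1, 87.2]
ee_rot: [-0.0, -0.0, 1.0, -0.0]
ft_force: [-0.1, -1.2, -0.9]
opening: 28.8
time: 39.9
tcp_pos: [631.0, 192.2, 85.5]
ee_rot: [0.0, -0.0, 1.0, 0.0]
ft_force: [0.1, 0.3, 0.4]
opening: 28.6
```

```bash
python3 -m creep '0 0 0.02 0 0 0 22;0 0 0.02 0 0 0 22;0 0 0.02 0 0 0 35;0 0 0.02 0 0 0 50;0 0 0.02 0 0 0 56;0 0 0.02 0 0 0 56;0 0 -0.5 0 0 0 56;0 0 -1.3 0 0 0 56'
python3 -m creep '-0.6 0 -0.6 0 0 0 60;-1.2 0 -0.6 0 0 0 60;-1.2 0 -0.6 0 0 0 60;-1.2 0 -0.6 0 0 0 60;-1.2 0 -0.6 0 0 0 60;-1.2 0 -0.6 0 0 0 60'
python3 -c "
from h import *
s,im=snap('wrist','w27');print(s['tcp_pos'],s['ft_force'])
s,im=snap('scene','s27',(310,110,450,215),5.5)
"
```

```text
time: 40.9
tcp_pos: [629.6, 191.8, 149.2]
ee_rot: [-0.002, -0.0, 1.0, -0.001]
ft_force: [-0.1, 0.8, -0.5]
opening: 56.2
time: 41.65
tcp_pos: [690.2, 192.3, 180.3]
ee_rot: [-0.0, -0.001, 1.0, -0.0]
ft_force: [0.3, 0.1, 0.6]
opening: 60.4
[690.154 192.304 180.274] [0.319 0.062 0.605]
```

View pics/w27.png

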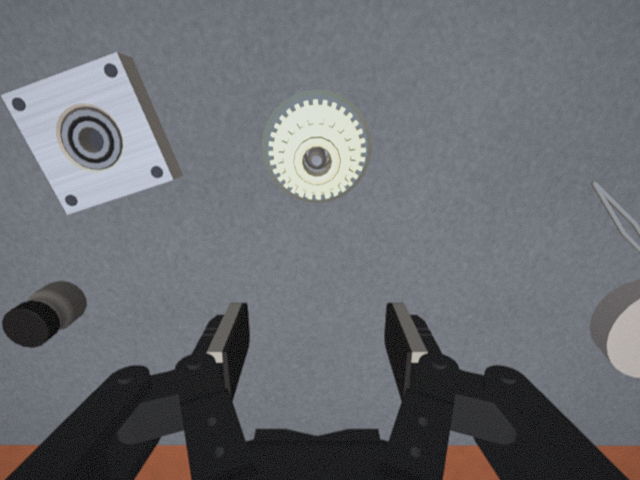

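View pics/s27.png

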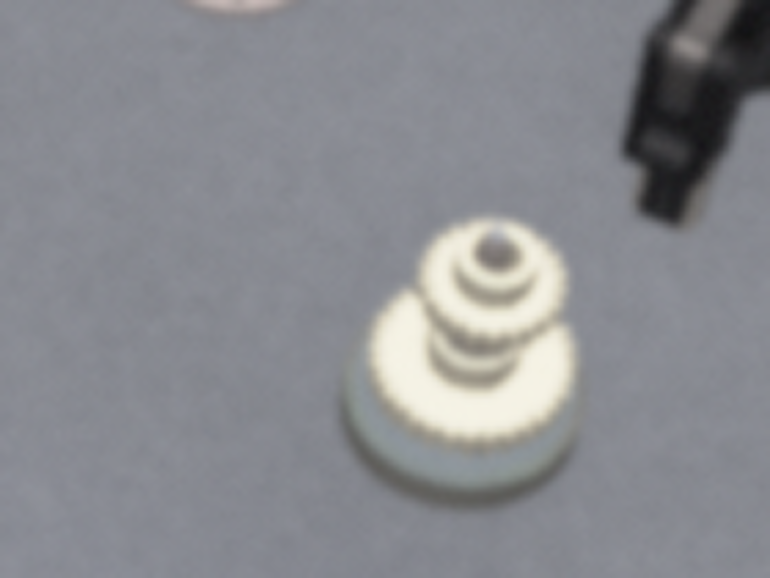

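The stack is complete. One last check of bearing height by triangulation from the oblique view, and of the bystanders.

```bash
python3 -m creep '0 0 0 0 0 0 60;0 0 0 0 0 0 60;0 0 0 0 0 0 60;0 0 0 0 0 0 60'
python3 - <<'E'
from h import *
s,im=snap('wrist','w28'); c=cam('wrist',s); g=im.max(2).astype(int)
H=[]
for n in [(18,104),(111,70),(71,201),(157,172)]:
    e,_=blob(im,g<95,n,12); H.append(ray(c,*e[0],24)[:2])
h=np.mean(H,0); e,_=blob(im,g<60,(90,139),60)
print('housing',h,[ray(c,*e[0],z)-np.r_[h,0] for z in (22,24,26)])
print('expected offset from overhead view: 0.05,0.17', s['tcp_pos'],s['joint_vel'])
w=(im[:,:,0].astype(int)-im[:,:,2]>8)&(im[:,:,0]>110)&(im[:,:,1]>110)
e,_=blob(im,g<140,(317,160),60); print('small gear hole top',e,ray(c,*e[0],96))
a=cv2.imread('pics/top0.png').astype(int); b=viewer.grab_frame('top')[:,:,::-1].astype(int); cv2.imwrite('pics/top1.png',b)
d=np.abs(a-b).max(2)
for n,(x,y,r) in dict(tub=(181,299,22),jar=(355,162,14),sd=(478,275,40)).items(): print(n,np.percentile(d[y-r:y+r,x-r:x+r],99))
E
```

```text
time: 42.25
tcp_pos: [690.9, 192.2, 180.3]
ee_rot: [0.0, -0.0, 1.0, 0.0]
ft_force: [-0.1, 1.0, -0.4]
opening: 59.8
housing [621.482   8.51 ] [array([ 0.557, -0.453, 22.   ]), array([ 0.458,  0.765, 24.   ]), array([ 0.359,  1.983, 26.   ])]
expected offset from overhead view: 0.05,0.17 [690.926 192.244 180.279] [-0.    -0.001 -0.001  0.    -0.001  0.   ]
small gear hole top ((316.5722351074219, 159.72340393066406), (28.047565460205078, 28.626869201660156), 24.149883270263672) [631.242 191.829  96.   ]
tub 94.65000000000009
jar 10.0
sd 11.0[ WARN:0@1.757] global loadsave.cpp:1063 imwrite_ Unsupported depth image for selected encoder is fallbacked to CV_8U.
```

View pics/top1.png

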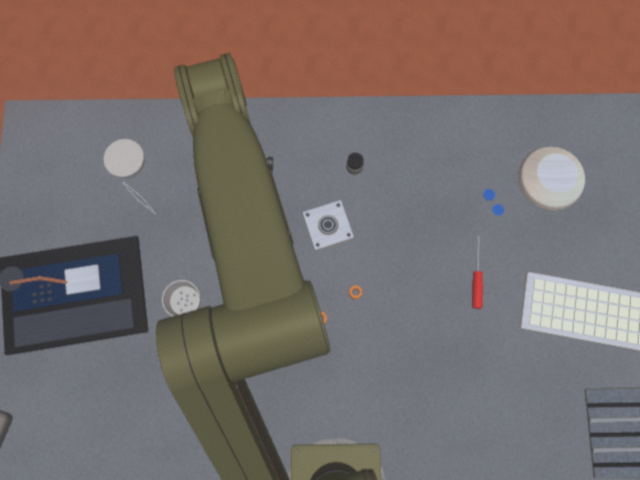

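The top view shows tub, jar and screwdriver unmoved; the tub's pixel change is the arm covering its edge. The bearing's top triangulates to about 23 mm against 24 mm flush, within tolerance. Handing in.

```bash
python3 -c "
from workcell import job
print(job.hand_in())"
```

```text
the job is handed in; nothing more can be done
None
```

I pressed the bearing into the housing, then stacked the large gear, sleeve and small gear on the spindle in that order, hubs up. I handed the job in at about 42 s; no verdict came back.

What the last checks showed:
- **Bearing:** it is within 0.2 mm of the bore centre. Pressing, it stopped dead, creeping only about 0.6 mm further as the force rose from 16 N to 30 N.
- **Bearing height:** my readings disagree slightly. The oblique views put its top at about 23 mm, where flush is 24 mm. The TCP read about 22 mm at the stop. The oblique views and the hard stop fit a fully home bearing, but I never measured flush directly to better than about 1 mm.
- **Spindle stack:** the views show each part down on the one below and level. The small gear's hole is 1.4 mm from the spindle axis, against an allowance of 5 mm. Each part was released at or just under 1 mm above its seated height.
- **Bystanders:** the tub, screwdriver and jar look unmoved in the final top view. The tub area did fail a pixel comparison with the first picture, which I put down to the arm covering part of its edge.
- **Robot:** the gripper is open, clear of everything and at rest.

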